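# Clamp the furnace tube and lay its firebrick screen

## Task

Make the tube furnace ready: first swing the hinged strap fully down over the ceramic tube, then swing the bolt fully upright into the slot of the strap's tab. Then lay every loose firebrick there is on the steel slab as a screen one brick thick in running bond, lengthwise along the slab: three bricks end to end with narrow joints, centred on the slab, form the bottom course, each further brick lies centred over a joint of the course below, and a course is filled before the next is begun. Leave the other things on the bench where they are.

Things in the scene. Friction and masses are not known exactly. Their poses are not given: they have to be found in the camera images.
- clamp: Fixed tube furnace (white, 270 x 400 x 210 mm) and steel tube clamp on an 18 mm wide grey pedestal. Origin: on the bench under the clamp; y along the 30 mm ceramic tube (axis at x 0, z 100 mm; free end y +45, furnace face y -170). Strap hinge line x -32, z 100; bolt pivot line x +48, z 70; both along y. Foot 130 x 60 x 8 mm
- strap (a joint): Steel hinged half of the clamp, angle in rad: 0 = down over the tube (end stop), about 1.6 = standing upright, max 2.1 = tipped back towards -x of the clamp. Stiff hinge (about 0.06 N m friction): it stays where it is left. Its half ring is 20 mm wide
- strap_tab (a point): Grip point on the strap's forked tab (two prongs 40 mm long, 8 mm thick, 22 mm wide over both in y, 10 mm slot between), 82 mm from the hinge line; clamp frame x +50, y 0, z 104 mm when shut. Opening lifts it up and over towards -x
- bolt (a joint): Swing bolt, angle in rad: 0 = upright in the slot of the shut strap's tab (end stop), max 1.45 = swung out, nearly level towards +x of the clamp. Stiff pivot (about 0.07 N m friction): stays where it is left. Strap and bolt do not block each other
- bolt_nut (a point): Centre of the bolt's round brass nut (24 mm dia, 36 mm long along the 8 mm shank), 61 mm from the pivot line; clamp frame x +48, y 0, z 131 mm when upright, above the tab
- slab: Fixed flat steel slab 60 x 236 x 8 mm on the bench, middle of the work area. Origin: centre of its underside, y along its length, z up; top face at z 8 mm
- brick1: Loose reddish firebrick 36 x 72 x 36 mm (square section), about 140 g. Origin at its centre, y along its length. All bricks are alike; four to six are present
- brick2: Loose reddish firebrick 36 x 72 x 36 mm (square section), about 140 g. Origin at its centre, y along its length. All bricks are alike; four to six are present
- brick3: Loose reddish firebrick 36 x 72 x 36 mm (square section), about 140 g. Origin at its centre, y along its length. All bricks are alike; four to six are present
- brick4: Loose reddish firebrick 36 x 72 x 36 mm (square section), about 140 g. Origin at its centre, y along its length. All bricks are alike; four to six are present
- brick5: Loose reddish firebrick 36 x 72 x 36 mm (square section), about 140 g. Origin at its centre, y along its length. All bricks are alike; four to six are present
- brick6: Loose reddish firebrick 36 x 72 x 36 mm (square section), about 140 g. Origin at its centre, y along its length. All bricks are alike; four to six are present
- slot1 (a point): Where a brick's centre belongs in the bottom course: slab frame x 0, y -75, z 26 mm
- slot2 (a point): Where a brick's centre belongs in the bottom course: slab frame x 0, y 0, z 26 mm
- slot3 (a point): Where a brick's centre belongs in the bottom course: slab frame x 0, y 75, z 26 mm
- slot4 (a point): Where a brick's centre belongs in the second course: slab frame x 0, y -37.5, z 62 mm
- slot5 (a point): Where a brick's centre belongs in the second course: slab frame x 0, y 37.5, z 62 mm
- slot6 (a point): Where a brick's centre belongs in the third course: slab frame x 0, y 0, z 98 mm
- dish: Bystander: white porcelain dish, 72 mm dia, 26 mm high; to be left alone
- crucible: Bystander: white porcelain crucible, 44 mm dia, 36 mm high; to be left alone
- jar: Bystander: amber glass jar, 60 mm dia, 85 mm high; to be left alone
- marker: Bystander: blue marker pen lying down, 110 mm long, 16 mm dia; to be left alone
Mind the look-alikes: they are no part of the job. Leave any blue or yellow look-alike of the brick4 alone.

How it is judged:
On the way, in this order (a step that is already met when the one before it is completed fails the run):
1. the strap is swung down over the tube (value of joint strap below 0.1 rad), for 0.2 s.
2. the strap is down and the swing bolt stands upright in its slot (value of joint strap below 0.1 rad and value of joint bolt below 0.12 rad), for 0.2 s.
3. the bottom course of three bricks lies on the slab (distance between any of brick1, brick2, brick3, brick4, brick5, brick6 and slot1 below 0.012 m and distance between any of brick1, brick2, brick3, brick4, brick5, brick6 and slot2 below 0.012 m and distance between any of brick1, brick2, brick3, brick4, brick5, brick6 and slot3 below 0.012 m), for 0.2 s.
At the end, for the whole second after the job is handed in: Strap within 0.10, bolt within 0.12 rad of home; slots 1 to 3 (bottom course) each hold a brick; every brick present has its centre within 12 mm of one of the six slots and lies within 0.12 rad of the slab's direction, at rest (all of step 2 and all of step 3 and (distance between brick1 and slot1 below 0.012 m or distance between brick1 and slot2 below 0.012 m or distance between brick1 and slot3 below 0.012 m or distance between brick1 and slot4 below 0.012 m or distance between brick1 and slot5 below 0.012 m or distance between brick1 and slot6 below 0.012 m) and (distance between brick2 and slot1 below 0.012 m or distance between brick2 and slot2 below 0.012 m or distance between brick2 and slot3 below 0.012 m or distance between brick2 and slot4 below 0.012 m or distance between brick2 and slot5 below 0.012 m or distance between brick2 and slot6 below 0.012 m) and (distance between brick3 and slot1 below 0.012 m or distance between brick3 and slot2 below 0.012 m or distance between brick3 and slot3 below 0.012 m or distance between brick3 and slot4 below 0.012 m or distance between brick3 and slot5 below 0.012 m or distance between brick3 and slot6 below 0.012 m) and (distance between brick4 and slot1 below 0.012 m or distance between brick4 and slot2 below 0.012 m or distance between brick4 and slot3 below 0.012 m or distance between brick4 and slot4 below 0.012 m or distance between brick4 and slot5 below 0.012 m or distance between brick4 and slot6 below 0.012 m) and (distance between brick5 and slot1 below 0.012 m or distance between brick5 and slot2 below 0.012 m or distance between brick5 and slot3 below 0.012 m or distance between brick5 and slot4 below 0.012 m or distance between brick5 and slot5 below 0.012 m or distance between brick5 and slot6 below 0.012 m) and (distance between brick6 and slot1 below 0.012 m or distance between brick6 and slot2 below 0.012 m or distance between brick6 and slot3 below 0.012 m or distance between brick6 and slot4 below 0.012 m or distance between brick6 and slot5 below 0.012 m or distance between brick6 and slot6 below 0.012 m) and angle between the y axis of each of brick1, brick2, brick3, brick4, brick5, brick6 and the y axis of slab, either way round below 0.12 rad and linear speed of each of brick1, brick2, brick3, brick4, brick5, brick6 below 0.02 m/s); the robot touches nothing.
It fails at once if one of the other things on the bench is pushed more than 60 mm away (distance of any of dish, crucible, jar, marker from where it was at the start of the episode above 0.06 m).
Of brick1, brick2, brick3, brick4, brick5, brick6 only 4 to 6 are there at a start; the rules pass over those that are not, and their reading is None.
At some moment in a run one of brick1, brick2, brick3, brick4, brick5, brick6 may be knocked a few centimetres aside while the robot is not near it.
Once in a run the grip may slacken for a moment while it holds something.
It also fails if it takes over 210 s, if anything falls off the work surface, if the arm or the gripper's body presses on something with over 40 N, if the wrist force passes 120 N, or if a joint passes its speed limit or range.

## Robot

A 6-joint arm with a two-finger parallel gripper is mounted at the origin on the work surface. World frame = base frame: x ahead of the robot, y to its left, z up, the work surface at z = 0. Lengths are in m, angles in rad, forces in N, time in s.
With the tool pointing down it reaches from about 0.425 to 0.95 m from the base axis. Payload 14.7 kg.
Tool frame: the origin (TCP) lies where the fingers leave the gripper's body, on its centre line; the fingertips stand 73 mm ahead of it and the grasp point (between the pads) lies 54 mm ahead of it; x points along the fingers, z is the direction in which the jaws open and shut, and the axes are right-handed (so a half turn about x gives the same grasp; the last joint's range is limited). The gripper opens to 85 mm and grips with 20 to 120 N. Pads are 22 mm wide; open, the fingers measure 114 mm over their backs; the gripper's body (76 mm by 85 mm) begins 54 mm behind the grasp point. The pads swing forward as they close: fully open they stand 13 mm farther back than shut.
Start: joints at [-1.385, 0.48, 1.596, -0, 1.065, -0.047], TCP at [0.15, -0.632, 0.304] pointing down, gripper open.
Joint ranges: [-2.75, 2.75], [-0.82, 2.05], [0.23, 2.67], [-1.56, 4.7], [0.09, 2.69], [-2.92, 2.92]. Speed limits (rad/s): [1.89, 1.89, 2.39, 3.01, 3.01, 3.01].

## Interface

Orientations are given as a unit quaternion [w, x, y, z].
In Python, from bench import sensors, viewer, ctrl gives the robot as it stands. The module is installed in compiled form; this text tells all that it offers.
- The arm moves only by the tool drive_tool, never from a script. Its argument "targets" is a list of rows, each an object with "translation": the shift along the world's x, y, z in units of 25 mm (1.0 is 25 mm), a list of three; "roll": the turn about the world's z in units of 5 degrees (1.0 is 5 degrees). A call has 1 to 12 rows; each row shifts and turns the pose as measured when the row begins; what a row does not reach is not made up. A row lasts 1/10 s, in which the tool goes at most 50 mm and 8.59 degrees, less where a joint would pass 70% of its speed; a pose out of reach is approached as far as the arm can. A call is refused whole if a number of a shift passes 1 or a number of a turn 1, either way. A call with a gripper value outside its range is refused whole. "hand" is the finger opening in mm, from 0 to 85.4, set as the call begins (left out, the last holds). The fingers move at their own pace and stop on an object; "force" is the grip in N (left out, the last holds). Time passes only in rows, so rows that do not move let the fingers close. It gives the time, the measured TCP pose, the force and the opening at its end, in the units of the state.
- sensors.observe(): the state, without advancing time (a new reading comes with each control period).
- viewer.read_camera(name): name is "scene" or "top" or "wrist"; returns a dict with "img" (400x640x3 uint8, red, green, blue), "depth" (400x640 float32, m along the optical axis (not along the pixel's ray), 0 where there is no reading), "intrinsics" (3x3 intrinsics, pixels), "R" (3x3) and "t" (3): a world point X has camera coordinates R X + t; the wrist camera has in their place "T_tool_cam" (4x4, takes a point from camera to tool coordinates, whose origin is the TCP and whose axes are the tool frame's). Camera axes: x right, y down, z forward; pixel columns grow to the right and rows downward; lengths in m; the calibration is good to about 2 mm. A picture is of the moment at which its call begins: read the wrist's pose just before it.
- ctrl.close_job(): hands the job in, once; it reports no verdict.
The state is a dict: "t": time; "qpos": joint angles; "dq": joint speeds; "effort": joint torques, N m; "position": TCP position; "ee_rot": TCP orientation; "ft_force": force on the tool from outside, world axes, zero at the start; "moment": the same for the moment, N m; "grip_width": finger opening in m.
Only numpy, scipy, OpenCV 4.12 (cv2) and the standard library are available. Lean on these libraries where they do the work, as an engineer would, in place of code of your own. Each camera call takes 0.05 s, during which the arm holds its last target. There are 200 camera calls.

## Working session

There is one attempt and no reset: what is moved stays moved. The work goes in short steps, Python scripts to look and compute and a tool call to move; the robot and the scene stay as the last step left them, time stands still between calls to the robot, and variables do not carry over. Pictures are saved under pics/ and viewed, about 12 in all and at most 16, crops included, and the job is handed in when it is done.

Besides the shell and the picture viewer there is one more tool, called after "Request:" by a JSON object that holds its "api" and its "payload". drive_tool: Moves the arm, as the interface text tells. Its arguments: {"type":"object","properties":{"targets":{"type":"array","items":{"type":"object","properties":{"translation":{"type":"array","items":{"type":"number"}},"roll":{"type":"number"}}}},"hand":{"type":"number"},"force":{"type":"number"}},"required":["targets"]}

```bash
mkdir -p pics; cat > h.py <<'E'
import numpy as np, cv2
from bench import sensors, viewer, ctrl
def cam(n):
    s=sensors.observe(); c=viewer.read_camera(n)
    if n=="wrist":
        w,x,y,z=s["ee_rot"]
        from scipy.spatial.transform import Rotation as Ro
        T=np.eye(4);T[:3,:3]=Ro.from_quat([x,y,z,w]).as_matrix();T[:3,3]=s["position"]
        M=np.linalg.inv(T@c["T_tool_cam"]);c["R"]=M[:3,:3];c["t"]=M[:3,3]
    return c
def cloud(c):
    K=c["intrinsics"];d=c["depth"];h,w=d.shape
    u,v=np.meshgrid(np.arange(w),np.arange(h))
    P=np.stack([(u-K[0,2])/K[0,0]*d,(v-K[1,2])/K[1,1]*d,d],-1)
    return (P-c["t"])@c["R"]
def save(c,n): cv2.imwrite("pics/"+n+".png",c["img"][:,:,::-1])
def ray(c,u,v,z):
    K=c["intrinsics"];o=-c["R"].T@c["t"];d=c["R"].T@np.array([(u-K[0,2])/K[0,0],(v-K[1,2])/K[1,1],1])
    return o+d*(z-o[2])/d[2]
E
python3 - <<'E'
from h import *
s=sensors.observe();print(s["t"],s["position"],s["ee_rot"],s["grip_width"])
for n in("scene","top"):
    c=cam(n);save(c,n+"0");np.savez("/tmp/"+n,**c);print(n,-c["R"].T@c["t"],c["intrinsics"][0,0])
E
```

```text
0.0 [ 0.14992485 -0.63213213  0.30327316] [ 0.5543528   0.43885814  0.55499037 -0.43827183] 0.085006464572655
scene [1.10547411 0.26058213 0.96572012] 436.68458695070336
top [0.38578016 0.05217712 1.16247565] 441.1716226037377
```

View pics/scene0.png

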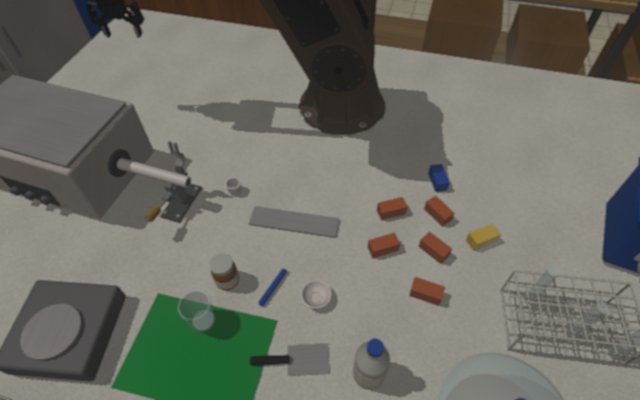

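View pics/top0.png

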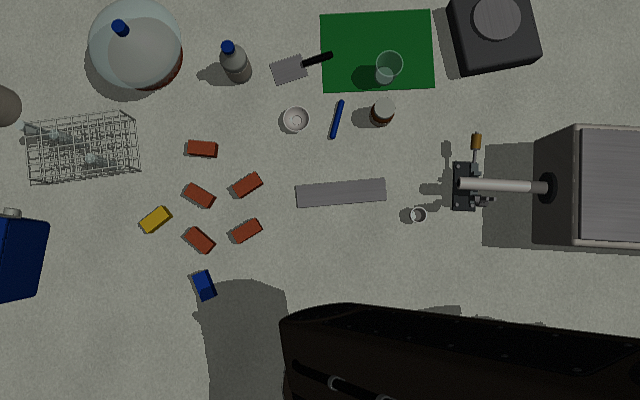

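Scene: five red bricks at (392,208), (439,210), (384,245), (435,246), (428,290). The blue (439,178) and yellow (484,236) blocks are look-alikes. The slab is at (294,221) and the clamp at (180,190), with its brass nut at (152,214). Top shows the same layout: bricks at (203,149), (199,195), (246,185), (200,240), (246,231), slab (341,192), clamp (468,185), nut (476,141).

```bash
cat >> h.py <<'E'
def bricks(c,lo=0.015):
    P=cloud(c);hsv=cv2.cvtColor(c["img"],cv2.COLOR_RGB2HSV)
    m=((hsv[...,0]<12)|(hsv[...,0]>172))&(hsv[...,1]>130)&(hsv[...,2]>50)&(P[...,2]>lo)&(P[...,2]<.2)&(c["depth"]>0)
    n,l,st,_=cv2.connectedComponentsWithStats(m.astype(np.uint8))
    out=[]
    for i in range(1,n):
        if st[i,4]<80: continue
        q=P[l==i];zt=np.percentile(q[:,2],90);t=q[q[:,2]>zt-.006]
        (cx,cy),(w,h),a=cv2.minAreaRect((t[:,:2]*1000).astype(np.float32))
        b=cv2.boxPoints(((cx,cy),(w,h),a));e=max([b[1]-b[0],b[2]-b[1]],key=np.linalg.norm)
        uv=np.argwhere(l==i).mean(0)[::-1]
        out.append((cx/1000,cy/1000,zt,max(w,h),min(w,h),np.degrees(np.arctan2(e[1],e[0]))%180,*uv))
    return out
E
python3 - <<'E'
from h import *
np.set_printoptions(precision=4,suppress=True)
for n in("scene","top"):
    c=dict(np.load(f"/tmp/{n}.npz"));P=cloud(c)
    print(n);[print(np.round(b,3)) for b in bricks(c)]
    hsv=cv2.cvtColor(c["img"],cv2.COLOR_RGB2HSV)
    m=(P[...,2]>.004)&(P[...,2]<.014)&(hsv[...,1]<40)&(c["depth"]>0)
    k,l,st,ce=cv2.connectedComponentsWithStats(m.astype(np.uint8))
    u,v=(294,221) if n=="scene" else (341,192)
    i=l[v,u];q=P[l==i];print("slab",i,st[i],cv2.minAreaRect((q[:,:2]*1000).astype(np.float32)),np.median(q[:,2]))
    # nut
    x0,y0,x1,y1=(135,195,170,225) if n=="scene" else (462,128,490,155)
    sub=np.zeros(m.shape,bool);sub[y0:y1,x0:x1]=1
    q=P[sub&(hsv[...,1]>120)&(hsv[...,2]>80)&(hsv[...,0]<30)];print("nut",q.mean(0),q.min(0),q.max(0),len(q))
    # clamp region
    p=P.reshape(-1,3)
    s=(p[:,2]>.085)&(p[:,2]<.135)&(p[:,0]>.3)&(p[:,0]<.75)&(p[:,1]<-.2)&(p[:,1]>-.65)
    for z in (.006,.03,.06,.09,.105,.12,.14,.16):
        s=(abs(p[:,2]-z)<.004)&(p[:,0]>.25)&(p[:,0]<.65)&(p[:,1]<-.2)&(p[:,1]>-.42)
        if s.sum(): print(z,s.sum(),p[s].min(0),p[s].max(0),np.median(p[s],0))
c=dict(np.load("/tmp/top.npz"));a=cv2.resize(c["img"][120:230,420:560],None,fx=4,fy=4)
d=dict(np.load("/tmp/scene.npz"));b=cv2.resize(d["img"][130:230,100:240],None,fx=4,fy=4)
cv2.imwrite("pics/clamp.png",np.vstack([a[:,:,::-1],b[:,:,::-1]])[:840])
P=cloud(c)
for v in range(135,215,5): print(v,[f"{x*1000:.0f}" for x in P[v,440:500:4,2]])
E
python3 -c "
import cv2;a=cv2.imread('pics/clamp.png');cv2.imwrite('pics/clamp2.png',cv2.resize(a,None,fx=.71,fy=.71))"
```

```text
scene
[  0.369   0.361   0.038  69.226  35.484  49.849 438.669 209.6  ]
[  0.394   0.238   0.039  70.606  34.042 123.215 391.606 206.182]
[  0.484   0.364   0.038  68.73   34.769  59.967 434.952 246.539]
[  0.513   0.239   0.038  69.613  35.125 122.12  383.293 242.872]
[  0.608   0.361   0.038  67.395  34.917  85.074 427.349 289.337]
slab 3144 [ 248  206   91   32 1685] ((489.4326171875, -6.0828399658203125), (73.33126831054688, 236.2935028076172), 5.2900190353393555) 0.008378381576858307
nut [ 0.6163 -0.3292  0.0915] [ 0.5998 -0.3379  0.0841] [ 0.6336 -0.3226  0.0978] 67
0.006 2243 [ 0.25  -0.42   0.002] [ 0.6498 -0.2     0.01  ] [ 0.4941 -0.306   0.0034]
0.03 54 [ 0.4158 -0.3368  0.0262] [ 0.5238 -0.2008  0.0333] [ 0.4547 -0.2183  0.0298]
0.06 18 [ 0.5008 -0.3235  0.0563] [ 0.5234 -0.3172  0.0636] [ 0.5129 -0.3194  0.0606]
0.09 150 [ 0.4711 -0.3815  0.0862] [ 0.6393 -0.2814  0.0939] [ 0.6109 -0.3283  0.0907]
0.105 166 [ 0.4716 -0.4199  0.101 ] [ 0.5405 -0.2798  0.109 ] [ 0.5186 -0.3274  0.1058]
0.12 120 [ 0.457  -0.4193  0.116 ] [ 0.5225 -0.2829  0.1239] [ 0.5052 -0.3297  0.1172]
0
[... 2196 characters left out ...]
12', '94', '94', '96', '-1', '-2', '-2', '2']
180 ['-1', '-1', '-4', '0', '5', '118', '114', '117', '114', '114', '114', '111', '110', '109', '114']
185 ['1', '0', '2', '2', '9', '112', '112', '112', '113', '113', '113', '116', '111', '113', '114']
190 ['3', '-0', '-3', '-1', '6', '10', '34', '65', '82', '80', '2', '2', '105', '102', '103']
195 ['1', '1', '6', '6', '8', '10', '8', '8', '93', '106', '107', '1', '1', '-2', '-1']
200 ['-1', '4', '0', '4', '8', '8', '6', '66', '79', '116', '153', '152', '160', '181', '-8']
205 ['-7', '-1', '2', '6', '12', '5', '8', '6', '11', '128', '141', '142', '0', '1', '1']
210 ['-1', '-0', '3', '-1', '-1', '7', '12', '5', '6', '1', '2', '1', '-2', '4', '3']
```

View pics/clamp2.png

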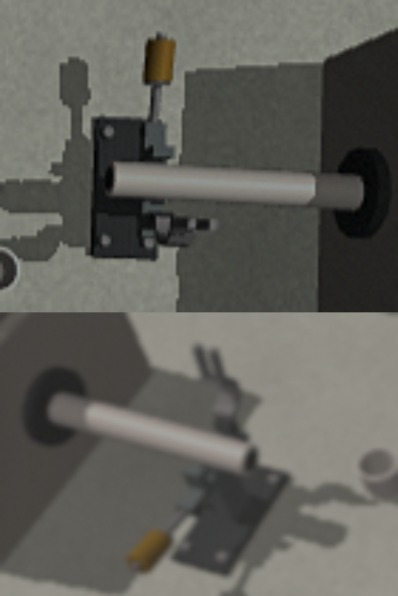

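```bash
python3 - <<'E'
from h import *
np.set_printoptions(precision=4,suppress=True)
A=[]
for n in("scene","top"):
    c=dict(np.load(f"/tmp/{n}.npz"));p=cloud(c).reshape(-1,3)
    s=(p[:,2]>.112)&(p[:,2]<.12)&(p[:,0]>.48)&(p[:,0]<.54)&(p[:,1]<-.28)&(p[:,1]>-.46)
    q=p[s]
    f=cv2.fitLine(q[:,:2].astype(np.float32),cv2.DIST_HUBER,0,.001,.001).ravel()
    f=f*np.sign(f[1]) if 0 else f
    d=f[:2]*np.sign(f[1]); 
    x=lambda y:f[2]+d[0]/d[1]*(y-f[3]); 
    print(n,"axis dir",d,"yaw deg",np.degrees(np.arctan2(-d[0],d[1])),"x at y=-.326",x(-.326),"x at -.40",x(-.4),"ymax",np.sort(q[:,1])[-5:])
    s=(p[:,0]>.38)&(p[:,0]<.505)&(p[:,1]<-.29)&(p[:,1]>-.36)&(p[:,2]>.122)&(p[:,2]<.3)
    q=p[s];print(q[np.argsort(q[:,2])])
E
```

```text
scene axis dir [0.0476 0.9989] yaw deg -2.725728 x at y=-.326 0.50964326 x at -.40 0.5061202 ymax [-0.2827 -0.2827 -0.2826 -0.2824 -0.2815]
[[ 0.4572 -0.3304  0.1223]
 [ 0.4587 -0.3207  0.1228]
 [ 0.4624 -0.3187  0.1233]
 [ 0.4584 -0.3178  0.1233]
 [ 0.4633 -0.321   0.1236]
 [ 0.4601 -0.3227  0.1237]
 [ 0.4659 -0.3167  0.1238]
 [ 0.4577 -0.3267  0.1239]
 [ 0.4586 -0.3144  0.1245]
 [ 0.4561 -0.3186  0.1246]
 [ 0.4579 -0.3234  0.125 ]
 [ 0.464  -0.3287  0.126 ]
 [ 0.4581 -0.32    0.1262]
 [ 0.4569 -0.3147  0.1264]
 [ 0.4584 -0.3312  0.1272]
 [ 0.4571 -0.3261  0.1273]
 [ 0.4566 -0.3233  0.1276]
 [ 0.4581 -0.3283  0.1277]
 [ 0.4563 -0.3204  0.128 ]
 [ 0.4552 -0.3265  0.1291]
 [ 0.4562 -0.3141  0.1298]
 [ 0.4571 -0.3165  0.13  ]
 [ 0.4546 -0.3207  0.13  ]
 [ 0.456  -0.3226  0.1309]
 [ 0.4544 -0.3145  0.1316]
 [ 0.4542 -0.3262  0.1319]
 [ 0.4584 -0.3268  0.1322]
 [ 0.4521 -0.3153  0.1328]
 [ 0.4562 -0.3161  0.133 ]
 [ 0.4548 -0.3225  0.1335]
 [ 0.4564 -0.3147  0.1374]
 [ 0.4531 -0.3164  0.1374]
 [ 0.4584 -0.316   0.1391]
 [ 0.4535 -0.3149  0.142 ]
 [ 0.4578 -0.3154  0.1425]
 [ 0.4559 -0.31
[... 6635 characters left out ...]
 0.4675 -0.3144  0.1839]
 [ 0.4652 -0.3138  0.1853]
 [ 0.4696 -0.3329  0.1868]
 [ 0.4696 -0.3306  0.1872]
 [ 0.4674 -0.3305  0.1874]
 [ 0.4672 -0.3174  0.1875]
 [ 0.465  -0.3173  0.1875]
 [ 0.4652 -0.3303  0.1876]
 [ 0.463  -0.3324  0.1878]
 [ 0.4652 -0.3345  0.1881]
 [ 0.4649 -0.3148  0.1885]
 [ 0.465  -0.3191  0.1885]
 [ 0.4671 -0.3148  0.1886]
 [ 0.4694 -0.3192  0.1887]
 [ 0.4693 -0.3148  0.1889]
 [ 0.4695 -0.3342  0.189 ]
 [ 0.4671 -0.319   0.189 ]
 [ 0.4693 -0.3167  0.1895]
 [ 0.4628 -0.3295  0.1897]
 [ 0.4672 -0.336   0.1899]
 [ 0.4628 -0.3337  0.1899]
 [ 0.4672 -0.3337  0.1903]
 [ 0.465  -0.3356  0.1908]
 [ 0.4693 -0.3356  0.191 ]
 [ 0.467  -0.331   0.1916]
 [ 0.4648 -0.3309  0.1918]]
```

Request:
{"api": "drive_tool", "payload": {"targets": [{"translation": [0.9,1,0],"roll": -0.3},{"translation": [0.9,1,0],"roll": -0.3},{"translation": [0.9,1,0],"roll": -0.3},{"translation": [0.9,1,0],"roll": -0.3},{"translation": [0.9,1,0],"roll": -0.3},{"translation": [0.9,1,0],"roll": -0.3},{"translation": [0.9,1,0],"roll": -0.3},{"translation": [0.9,1,0],"roll": -0.3},{"translation": [0.9,1,0],"roll": -0.3},{"translation": [0.9,1,0],"roll": -0.3},{"translation": [0.9,1,0],"roll": -0.2},{"translation": [0.9,1,0],"roll": 0}], "hand": 0, "force": 30}}

```text
t: 1.3
position: [0.4244, -0.3211, 0.2998]
ee_rot: [0.482, 0.517, 0.486, -0.515]
ft_force: [-0.0, -0.8, 0.8]
grip_width: 0.0001
```

Request:
{"api": "drive_tool", "payload": {"targets": [{"translation": [0,-0.15,-1]},{"translation": [0,0,-1]},{"translation": [0,0,-0.4]},{"translation": [0.5,0,0]},{"translation": [0.5,0,0]},{"translation": [0.5,0,0]},{"translation": [0.5,0,0]}]}}

```text
invalid input at $.targets[0]: expected keys translation, roll
```

Request:
{"api": "drive_tool", "payload": {"targets": [{"translation": [0,-0.15,-1],"roll": 0},{"translation": [0,0,-1],"roll": 0},{"translation": [0,0,-0.4],"roll": 0},{"translation": [0.5,0,0],"roll": 0},{"translation": [0.5,0,0],"roll": 0},{"translation": [0.5,0,0],"roll": 0},{"translation": [0.5,0,0],"roll": 0}]}}

```text
t: 2.0
position: [0.4808, -0.322, 0.2403]
ee_rot: [0.483, 0.516, 0.486, -0.514]
ft_force: [-1.4, -0.1, 0.0]
grip_width: -0.0005
```

Request:
{"api": "drive_tool", "payload": {"targets": [{"translation": [0.5,0,0],"roll": 0},{"translation": [0.5,0,-0.1],"roll": 0},{"translation": [0.5,0,-0.2],"roll": 0},{"translation": [0.5,0,-0.4],"roll": 0},{"translation": [0.4,0,-0.5],"roll": 0},{"translation": [0.3,0,-0.5],"roll": 0},{"translation": [0.1,0,-0.4],"roll": 0}]}}

```text
t: 2.7
position: [0.5601, -0.3224, 0.1852]
ee_rot: [0.485, 0.516, 0.485, -0.514]
ft_force: [-0.8, -0.2, 0.8]
grip_width: 0.0
```

Request:
{"api": "drive_tool", "payload": {"targets": [{"translation": [-0.1,0,-0.15],"roll": 0},{"translation": [-0.1,0,-0.1],"roll": 0},{"translation": [0,0,-0.1],"roll": 0}]}}

```text
t: 3.0
position: [0.5579, -0.3224, 0.1786]
ee_rot: [0.487, 0.518, 0.482, -0.512]
ft_force: [-17.5, 10.6, 53.4]
grip_width: -0.0002
```

```bash
python3 - <<'E'
from h import *
c=cam("scene");a=cv2.resize(c["img"][130:250,100:240],None,fx=4,fy=4);cv2.imwrite("pics/strap1.png",a[:,:,::-1])
E
```

```text
(no output)
```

View pics/strap1.png

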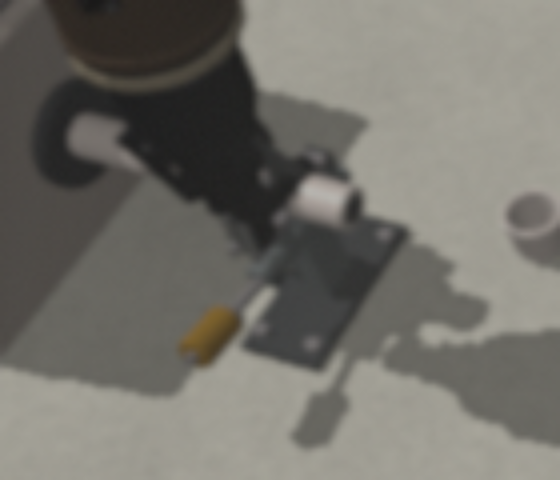

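Strap is shut: the finger met the stop with 53 N at tip z 0.106. Now the bolt.

Request:
{"api": "drive_tool", "payload": {"targets": [{"translation": [0,0,0.4],"roll": 0},{"translation": [0,0,1],"roll": 0},{"translation": [0,0,1],"roll": 0},{"translation": [0.8,-0.1,0.4],"roll": 0},{"translation": [0.8,-0.15,0],"roll": 0},{"translation": [0.75,-0.1,0],"roll": 0},{"translation": [0,0,0],"roll": 0}], "hand": 70}}

```text
t: 3.75
position: [0.6139, -0.3318, 0.2528]
ee_rot: [0.486, 0.518, 0.482, -0.513]
ft_force: [-0.3, -0.3, 1.2]
grip_width: 0.0704
```

```bash
python3 - <<'E'
from h import *
np.set_printoptions(precision=4,suppress=True)
print(sensors.observe()["position"],sensors.observe()["ft_force"])
c=cam("wrist");save(c,"w1");P=cloud(c);hsv=cv2.cvtColor(c["img"],cv2.COLOR_RGB2HSV)
m=(hsv[...,1]>120)&(hsv[...,2]>60)&(hsv[...,0]>8)&(hsv[...,0]<32)&(c["depth"]>0)&(P[...,2]>.05)
q=P[m];print(len(q),q.mean(0),np.percentile(q,[2,50,98],axis=0))
for x in np.arange(.59,.64,.005):
    t=q[abs(q[:,0]-x)<.0025]
    if len(t)>5: print(x,len(t),t[:,2].max(),np.percentile(t[:,2],90),t[:,1].min(),t[:,1].max())
E
```

```text
[ 0.6139 -0.3318  0.2528] [-0.3057 -0.2677  1.186 ]
2250 [ 0.664  -0.2176  0.0712] [[ 0.5999 -0.343   0.0507]
 [ 0.678  -0.1367  0.0623]
 [ 0.724  -0.1155  0.0934]]
0.6 107 0.08974355329691515 0.0887825504261975 -0.3433894819110891 -0.32202297327668583
0.605 124 0.0908736393831845 0.08966795058548305 -0.34355066765955034 -0.3221255540878325
0.61 122 0.0912783523273629 0.09033699170446344 -0.3436641762393852 -0.3224710823507634
0.615 126 0.09288369476114995 0.09168147656346931 -0.3439429586270729 -0.3229091195656047
0.62 131 0.09312242668252925 0.09235615957740725 -0.3441921967219992 -0.32329611172539424
0.625 129 0.09489411525816224 0.09316488080204575 -0.3444561194640841 -0.32369367900992996
0.63 160 0.0948537547927 0.09395275227480353 -0.3446100772169117 -0.32408688973552396
0.635 69 0.09271560228971748 0.09095547011053089 -0.3438386530856367 -0.3244825142591298
```

View pics/w1.png

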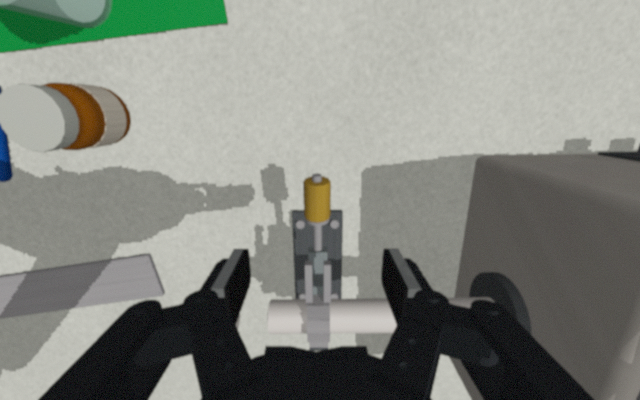

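Wrist view: the strap is down over the tube with its fork at (317,285). The nut at (317,198) measures (0.617, -0.3335, 0.080).

Request:
{"api": "drive_tool", "payload": {"targets": [{"translation": [0.12,-0.07,-1],"roll": 0},{"translation": [0,0,-1],"roll": 0},{"translation": [0,0,-1],"roll": 0},{"translation": [0,0,-1],"roll": 0},{"translation": [0,0,-0.7],"roll": 0},{"translation": [0,0,0],"roll": 0}]}}

```text
t: 4.4
position: [0.6086, -0.3327, 0.1304]
ee_rot: [0.484, 0.518, 0.483, -0.514]
ft_force: [0.3, 0.0, 0.3]
grip_width: 0.0699
```

Request:
{"api": "drive_tool", "payload": {"targets": [{"translation": [0,0,0],"roll": 0},{"translation": [0,0,0],"roll": 0},{"translation": [0,0,0],"roll": 0},{"translation": [0,0,0],"roll": 0},{"translation": [0,0,0],"roll": 0},{"translation": [0,0,0],"roll": 0}], "hand": 0, "force": 30}}

```text
t: 5.0
position: [0.6075, -0.3323, 0.134]
ee_rot: [0.484, 0.518, 0.483, -0.514]
ft_force: [-1.0, -0.6, -4.6]
grip_width: 0.0232
```

Request:
{"api": "drive_tool", "payload": {"targets": [{"translation": [-0.1,0,0.33],"roll": 0},{"translation": [-0.15,0,0.31],"roll": 0},{"translation": [-0.2,0,0.28],"roll": 0},{"translation": [-0.25,0,0.24],"roll": 0},{"translation": [-0.29,0.02,0.2],"roll": 0}]}}

```text
t: 5.5
position: [0.5815, -0.331, 0.1707]
ee_rot: [0.484, 0.518, 0.483, -0.514]
ft_force: [1.2, 0.6, -8.2]
grip_width: 0.023
```

Request:
{"api": "drive_tool", "payload": {"targets": [{"translation": [-0.3,0.02,0.12],"roll": 0},{"translation": [-0.3,0.02,0.06],"roll": 0},{"translation": [-0.3,0.02,0.02],"roll": 0},{"translation": [-0.2,0,0],"roll": 0},{"translation": [-0.1,0,0],"roll": 0}]}}

```text
t: 6.0
position: [0.5502, -0.3294, 0.1794]
ee_rot: [0.485, 0.52, 0.481, -0.513]
ft_force: [13.9, 5.8, -13.1]
grip_width: 0.0205
```

Request:
{"api": "drive_tool", "payload": {"targets": [{"translation": [0,0,0],"roll": 0},{"translation": [0,0,0],"roll": 0},{"translation": [0,0,0],"roll": 0},{"translation": [0,0,0.5],"roll": 0},{"translation": [0,0,1],"roll": 0},{"translation": [0,0,1],"roll": 0},{"translation": [0,0,1],"roll": 0},{"translation": [0,0,0.5],"roll": 0}], "hand": 70}}

```text
t: 6.8
position: [0.5477, -0.3303, 0.286]
ee_rot: [0.485, 0.52, 0.481, -0.514]
ft_force: [-0.3, -0.6, 0.2]
grip_width: 0.0695
```

```bash
python3 - <<'E'
from h import *
np.set_printoptions(precision=4,suppress=True)
o=sensors.observe();print(o["position"],o["ft_force"])
c=cam("wrist");save(c,"w2");P=cloud(c);hsv=cv2.cvtColor(c["img"],cv2.COLOR_RGB2HSV)
s=cam("scene");P2=cloud(s);h2=cv2.cvtColor(s["img"],cv2.COLOR_RGB2HSV)
for PP,h,cc in((P,hsv,c),(P2,h2,s)):
    m=(h[...,1]>110)&(h[...,2]>50)&(h[...,0]>8)&(h[...,0]<32)&(cc["depth"]>0)&(PP[...,2]>.06)&(PP[...,2]<.2)&(PP[...,1]<-.27)
    q=PP[m];print(len(q),np.percentile(q,[2,50,98],axis=0))
a=cv2.resize(s["img"][130:230,100:240],None,fx=3,fy=3);b=cv2.resize(c["img"],None,fx=.65,fy=.65)
k=np.zeros((560,420,3),np.uint8);k[:300]=a;k[300:]=b[:,:416].shape and cv2.resize(b,(420,260));cv2.imwrite("pics/b2.png",k[:,:,::-1])
E
```

```text
[ 0.5477 -0.3303  0.286 ] [-0.3425 -0.5502  0.1843]
626 [[ 0.5601 -0.3414  0.1433]
 [ 0.5715 -0.3311  0.1465]
 [ 0.5812 -0.3205  0.149 ]]
93 [[ 0.5617 -0.3371  0.1175]
 [ 0.5729 -0.323   0.1413]
 [ 0.5802 -0.3181  0.1525]]
```

View pics/b2.png

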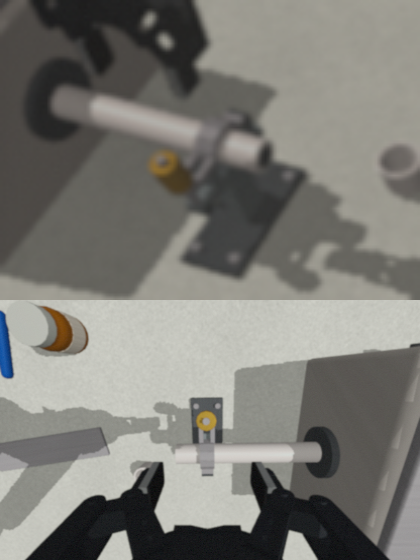

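Scene and wrist views: strap down, nut nearly upright at (205,420) in the wrist part. It measures about 0.17 rad from upright, so I will nudge it to the stop with closed fingers.

Request:
{"api": "drive_tool", "payload": {"targets": [{"translation": [0.9,0,0],"roll": 0},{"translation": [0.9,0,0],"roll": 0},{"translation": [0.9,0,0],"roll": 0},{"translation": [0.2,0,-0.8],"roll": 0},{"translation": [0.1,0,-0.8],"roll": 0},{"translation": [0.1,0,-0.8],"roll": 0},{"translation": [0.1,0,-0.8],"roll": 0},{"translation": [0,0,-0.2],"roll": 0},{"translation": [0,0,0],"roll": 0}], "hand": 0}}

```text
t: 7.8
position: [0.6275, -0.3285, 0.1889]
ee_rot: [0.482, 0.519, 0.483, -0.515]
ft_force: [-0.3, 0.3, 0.1]
grip_width: 0.0001
```

Request:
{"api": "drive_tool", "payload": {"targets": [{"translation": [-0.4,0,0],"roll": 0},{"translation": [-0.4,0,0],"roll": 0},{"translation": [-0.3,0,0],"roll": 0}]}}

```text
t: 8.1
position: [0.5985, -0.3286, 0.1902]
ee_rot: [0.483, 0.519, 0.483, -0.514]
ft_force: [0.3, 0.7, 0.5]
grip_width: 0.0001
```

Request:
{"api": "drive_tool", "payload": {"targets": [{"translation": [-0.3,0,0],"roll": 0},{"translation": [-0.2,0,0],"roll": 0},{"translation": [-0.2,0,0],"roll": 0}]}}

```text
t: 8.4
position: [0.5792, -0.3293, 0.1926]
ee_rot: [0.484, 0.519, 0.482, -0.514]
ft_force: [1.7, 1.2, 0.7]
grip_width: -0.0
```

Request:
{"api": "drive_tool", "payload": {"targets": [{"translation": [-0.15,0,0],"roll": 0},{"translation": [-0.15,0,0],"roll": 0},{"translation": [-0.15,0,0],"roll": 0}]}}

```text
t: 8.7
position: [0.577, -0.3299, 0.1945]
ee_rot: [0.49, 0.524, 0.475, -0.51]
ft_force: [27.3, 3.3, -14.0]
grip_width: -0.0001
```

Request:
{"api": "drive_tool", "payload": {"targets": [{"translation": [0.3,0,0],"roll": 0},{"translation": [0.6,0,0],"roll": 0},{"translation": [0,0,1],"roll": 0},{"translation": [0,0,1],"roll": 0},{"translation": [-0.8,0,1],"roll": 0},{"translation": [-0.9,0,1],"roll": 0},{"translation": [-0.8,0,0],"roll": 0},{"translation": [0,0,0],"roll": 0}], "hand": 80}}

```text
t: 9.5
position: [0.5357, -0.329, 0.2974]
ee_rot: [0.49, 0.523, 0.475, -0.51]
ft_force: [1.0, 0.6, -0.2]
grip_width: 0.0799
```

```bash
python3 - <<'E'
from h import *
np.set_printoptions(precision=4,suppress=True)
o=sensors.observe();print(o["position"],o["ft_force"])
for n in("wrist","scene","top"):
    c=cam(n);P=cloud(c);h=cv2.cvtColor(c["img"],cv2.COLOR_RGB2HSV)
    m=(h[...,1]>110)&(h[...,2]>50)&(h[...,0]>8)&(h[...,0]<32)&(c["depth"]>0)&(P[...,2]>.06)&(P[...,2]<.2)&(P[...,1]<-.27)
    q=P[m]
    if len(q):print(n,len(q),np.percentile(q,[2,50,98],axis=0)); t=q[q[:,2]>np.percentile(q[:,2],98)-.008];print(t.mean(0))
    p=P.reshape(-1,3);s=(abs(p[:,0]-.558)<.03)&(abs(p[:,1]+.328)<.013)&(p[:,2]>.095)&(p[:,2]<.115)&(h[...,1].ravel()<60);print("tab",s.sum(),p[s].min(0) if s.any() else 0,p[s].max(0) if s.any() else 0)
E
```

```text
[ 0.5357 -0.329   0.2974] [ 0.9941  0.6339 -0.243 ]
wrist 673 [[ 0.5461 -0.3408  0.1241]
 [ 0.5603 -0.3306  0.1478]
 [ 0.568  -0.3197  0.1492]]
[ 0.5578 -0.3302  0.1477]
tab 196 [ 0.528  -0.3406  0.1004] [ 0.568  -0.3182  0.1149]
scene 91 [[ 0.5504 -0.3364  0.1176]
 [ 0.5619 -0.3228  0.14  ]
 [ 0.5675 -0.3173  0.151 ]]
[ 0.5595 -0.3253  0.1484]
tab 82 [ 0.5284 -0.3409  0.0954] [ 0.567  -0.317   0.1138]
top 12 [[ 0.5463 -0.3378  0.1232]
 [ 0.5478 -0.3319  0.1458]
 [ 0.5513 -0.3281  0.1531]]
[ 0.5485 -0.3325  0.1477]
tab 94 [ 0.5281 -0.3402  0.0959] [ 0.5677 -0.3169  0.1136]
```

Strap and bolt are both home (nut top at x 0.558 over the pivot). On to the bricks, first over the slab for a closer look.

Request:
{"api": "drive_tool", "payload": {"targets": [{"translation": [-0.15,1,0],"roll": 1},{"translation": [-0.15,1,0],"roll": 1},{"translation": [-0.15,1,0],"roll": 1},{"translation": [-0.15,1,0],"roll": 1},{"translation": [-0.15,1,0],"roll": 1},{"translation": [-0.15,1,0],"roll": 1},{"translation": [-0.15,1,0],"roll": 1},{"translation": [-0.15,1,0],"roll": 1},{"translation": [-0.15,1,0],"roll": 1},{"translation": [-0.15,1,0],"roll": 1},{"translation": [-0.15,1,0],"roll": 1},{"translation": [-0.1,1,0],"roll": 1}]}}

```text
t: 10.85
position: [0.499, -0.0191, 0.2902]
ee_rot: [0.682, 0.201, 0.679, -0.183]
ft_force: [0.4, -0.3, 0.1]
grip_width: 0.0797
```

Request:
{"api": "drive_tool", "payload": {"targets": [{"translation": [0,0.5,0.5],"roll": 1},{"translation": [0,0.3,0.5],"roll": 1},{"translation": [0,0,0],"roll": 1},{"translation": [0,0,0],"roll": 1},{"translation": [0,0,0],"roll": 1},{"translation": [0,0,0],"roll": 1},{"translation": [0,0,0],"roll": 1},{"translation": [0,0,0],"roll": 0.5},{"translation": [0,0,0],"roll": 0}], "hand": 65}}

```text
t: 11.75
position: [0.5032, 0.0089, 0.3121]
ee_rot: [0.701, -0.042, 0.709, 0.06]
ft_force: [-0.4, -0.3, 0.3]
grip_width: 0.065
```

```bash
cat >> h.py <<'E'
from scipy.spatial.transform import Rotation as Ro
def jaw():
    w,x,y,z=sensors.observe()["ee_rot"];v=Ro.from_quat([x,y,z,w]).as_matrix();return np.degrees(np.arctan2(v[1,2],v[0,2])),v[:,0]
E
python3 - <<'E'
from h import *
np.set_printoptions(precision=4,suppress=True)
o=sensors.observe();print(o["position"],jaw(),o["qpos"])
c=cam("wrist");save(c,"w3");P=cloud(c);h=cv2.cvtColor(c["img"],cv2.COLOR_RGB2HSV)
print("zmed",np.median(P[...,2][c["depth"]>0]))
m=(P[...,2]>.0045)&(P[...,2]<.013)&(h[...,1]<60)&(c["depth"]>0)
m=cv2.morphologyEx(m.astype(np.uint8),cv2.MORPH_OPEN,np.ones((5,5)))
k,l,st,ce=cv2.connectedComponentsWithStats(m);
for i in range(1,k):
    if st[i,4]>1500:
        q=P[l==i];print(st[i],cv2.minAreaRect((q[:,:2]*1000).astype(np.float32)),np.median(q,0))
for n in("scene","top"):
    c=cam(n);print(n);[print(np.round(b,3)) for b in bricks(c)]
E
```

```text
[0.5032 0.0089 0.3121] (np.float64(8.253118058672884), array([-0.0134,  0.0245, -0.9996])) [-0.0567  0.2719  1.909   0.0286  0.9757 -0.2169]
zmed -0.00046101900546242046
[ 286   88   51  174 7605] ((492.3272705078125, -5.126976013183594), (59.94794464111328, 235.8225555419922), 5.544188976287842) [0.4912 0.0106 0.007 ]
scene
[  0.394   0.238   0.038  69.979  35.687 124.69  391.577 206.327]
[  0.37    0.361   0.038  65.026  36.14   50.948 440.556 209.685]
[  0.485   0.365   0.038  66.896  35.323  58.403 435.877 246.273]
[  0.514   0.239   0.038  69.542  31.877 124.691 384.328 243.422]
[  0.607   0.361   0.038  67.561  36.021  84.666 427.407 289.785]
top
[  0.605   0.36    0.038  72.12   34.761  86.106 201.535 147.769]
[  0.511   0.238   0.038  71.5    35.068 125.375 246.783 184.04 ]
[  0.482   0.362   0.038  71.463  35.345  59.447 198.38  194.631]
[  0.391   0.237   0.038  72.17   35.076 122.309 246.269 230.393]
[  0.366   0.359   0.038  71.174  35.294  50.214 198.538 239.916]
```

View pics/w3.png

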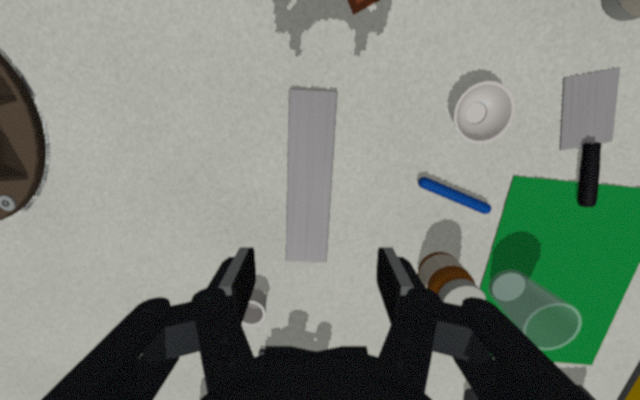

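Wrist view: the slab at (310,175) measures (0.493, -0.0055), yaw 5.5°, 60 x 236 mm. There are five bricks, unmoved. Brick B goes first.

Request:
{"api": "drive_tool", "payload": {"targets": [{"translation": [0.05,0.92,-0.3],"roll": 0.5},{"translation": [0.05,0.92,-0.3],"roll": 0.5},{"translation": [0.05,0.92,-0.6],"roll": 0.5},{"translation": [0.05,0.92,-0.7],"roll": 0.5},{"translation": [0.05,0.92,-0.7],"roll": 0.5},{"translation": [0.05,0.92,-0.7],"roll": 0.5},{"translation": [0.05,0.92,-0.7],"roll": 0.6},{"translation": [0.05,0.92,-0.7],"roll": 0.5},{"translation": [0.05,0.92,-0.7],"roll": 0.5},{"translation": [0.05,0.92,-0.7],"roll": 0.5},{"translation": [0,0,0],"roll": 0}]}}

```text
t: 13.0
position: [0.5172, 0.2478, 0.1539]
ee_rot: [0.672, -0.197, 0.681, 0.213]
ft_force: [0.6, 0.1, 0.3]
grip_width: 0.0651
```

```bash
cat > st.py <<'E'
import sys
from h import *
np.set_printoptions(precision=4,suppress=True)
# usage: st.py x y jaw z(of TCP) : prints the shift in units to bring the grasp point there
def go():
    o=sensors.observe();p=np.array(o["position"]);a,ax=jaw();g=p+.054*ax
    print("pos",p,"grasp",g,"jaw",round(a,1),"ax",ax,"grip",o["grip_width"],"F",o["ft_force"],"t",o["t"],"q6",o["qpos"][5])
    if len(sys.argv)>4:
        x,y,j,z=map(float,sys.argv[1:5])
        print("units dx,dy,dz,roll",np.round([(x-g[0])/.025,(y-g[1])/.025,(z-p[2])/.025,((j-a+90)%180-90)/5],2))
go()
E
python3 st.py .5125 .2385 34 .08
python3 - <<'E'
from h import *
c=cam("wrist");[print(np.round(b,4)) for b in bricks(c)]
E
```

```text
pos [0.5172 0.2478 0.1539] grasp [0.5162 0.2488 0.0999] jaw 33.7 ax [-0.0185  0.0176 -0.9997] grip 0.06505871603092947 F [0.601  0.0528 0.2989] t 13.0 q6 -0.2346448989732332
units dx,dy,dz,roll [-0.15 -0.41 -2.95  0.06]
[4.815000e-01 3.636000e-01 3.590000e-02 7.191790e+01 3.483220e+01
 5.950980e+01 3.753772e+02 4.546870e+01]
[3.912000e-01 2.384000e-01 3.580000e-02 7.038210e+01 3.588920e+01
 1.221354e+02 1.533715e+02 1.339221e+02]
[6.046000e-01 3.601000e-01 3.580000e-02 7.176360e+01 3.667470e+01
 8.439830e+01 5.171443e+02 1.591048e+02]
[5.095000e-01 2.395000e-01 3.580000e-02 7.157240e+01 3.413370e+01
 1.243105e+02 3.022295e+02 2.246067e+02]
```

Request:
{"api": "drive_tool", "payload": {"targets": [{"translation": [-0.2,-0.4,-0.5],"roll": 0},{"translation": [0,0,-0.8],"roll": 0},{"translation": [0,0,-0.8],"roll": 0},{"translation": [0,0,-0.8],"roll": 0},{"translation": [0,0,0],"roll": 0}]}}

```text
t: 13.55
position: [0.5141, 0.2342, 0.0835]
ee_rot: [0.675, -0.194, 0.681, 0.209]
ft_force: [-0.6, -0.1, 0.5]
grip_width: 0.0649
```

```bash
python3 st.py .511 .239 34 .08
```

```text
pos [0.5141 0.2342 0.0835] grasp [0.5133 0.2352 0.0296] jaw 33.1 ax [-0.0139  0.0188 -0.9997] grip 0.06488695272390242 F [-0.6307 -0.1473  0.4755] t 13.55 q6 -0.2548301338937257
units dx,dy,dz,roll [-0.09  0.15 -0.14  0.18]
```

Request:
{"api": "drive_tool", "payload": {"targets": [{"translation": [-0.1,0.15,-0.2],"roll": 0.1},{"translation": [0,0,0],"roll": 0}]}}

```text
t: 13.75
position: [0.5122, 0.2374, 0.08]
ee_rot: [0.675, -0.196, 0.679, 0.212]
ft_force: [0.4, 0.1, -0.8]
grip_width: 0.065
```

Request:
{"api": "drive_tool", "payload": {"targets": [{"translation": [0,0,0],"roll": 0},{"translation": [0,0,0],"roll": 0},{"translation": [0,0,0],"roll": 0},{"translation": [0,0,0],"roll": 0},{"translation": [0,0,0],"roll": 0}], "hand": 20, "force": 60}}

```text
t: 14.25
position: [0.5135, 0.238, 0.0829]
ee_rot: [0.676, -0.196, 0.678, 0.212]
ft_force: [0.8, 0.1, -1.6]
grip_width: 0.0351
```

```bash
python3 st.py .4862 .0686 5.5 .15
```

```text
pos [0.5135 0.238  0.0829] grasp [0.513  0.2391 0.0289] jaw 33.5 ax [-0.0092  0.0205 -0.9997] grip 0.035090313598033676 F [ 0.8346  0.1251 -1.5859] t 14.25 q6 -0.2553432795380334
units dx,dy,dz,roll [-1.07 -6.82  2.68 -5.6 ]
```

Request:
{"api": "drive_tool", "payload": {"targets": [{"translation": [0,0,0.8],"roll": 0},{"translation": [0,0,0.9],"roll": 0},{"translation": [-0.1,-0.6,0.9],"roll": -0.6},{"translation": [-0.15,-0.9,0.2],"roll": -0.8},{"translation": [-0.15,-0.9,0],"roll": -0.8},{"translation": [-0.15,-0.9,0],"roll": -0.8},{"translation": [-0.15,-0.9,0],"roll": -0.8},{"translation": [-0.15,-0.9,0],"roll": -0.8},{"translation": [-0.15,-0.9,0],"roll": -0.8},{"translation": [-0.1,-0.8,0],"roll": -0.2},{"translation": [0,0,0],"roll": 0}]}}

```text
t: 15.35
position: [0.484, 0.0627, 0.1558]
ee_rot: [0.708, -0.02, 0.705, 0.036]
ft_force: [-0.4, 0.6, -2.0]
grip_width: 0.0348
```

```bash
python3 st.py .4862 .0686 5.5 .092
```

```text
pos [0.484  0.0627 0.1558] grasp [0.4841 0.0639 0.1018] jaw 4.5 ax [ 0.0028  0.0227 -0.9997] grip 0.03475612599954716 F [-0.4355  0.5863 -2.0116] t 15.35 q6 -0.060853973626811116
units dx,dy,dz,roll [ 0.08  0.19 -2.55  0.21]
```

Request:
{"api": "drive_tool", "payload": {"targets": [{"translation": [0.08,0.19,-0.7],"roll": 0.2},{"translation": [0,0,-0.7],"roll": 0},{"translation": [0,0,-0.6],"roll": 0},{"translation": [0,0,-0.2],"roll": 0},{"translation": [0,0,0],"roll": 0}]}}

```text
t: 15.85
position: [0.4873, 0.0687, 0.1]
ee_rot: [0.708, -0.026, 0.704, 0.042]
ft_force: [-0.3, -0.7, -1.7]
grip_width: 0.0347
```

```bash
python3 st.py .4862 .0686 5.5 .092
```

```text
pos [0.4873 0.0687 0.1   ] grasp [0.4876 0.0699 0.046 ] jaw 5.5 ax [ 0.0051  0.0231 -0.9997] grip 0.03473071741838691 F [-0.263  -0.6844 -1.7191] t 15.85 q6 -0.08093689413439403
units dx,dy,dz,roll [-0.06 -0.05 -0.32 -0.  ]
```

Request:
{"api": "drive_tool", "payload": {"targets": [{"translation": [-0.06,-0.05,-0.2],"roll": 0},{"translation": [0,0,-0.15],"roll": 0},{"translation": [0,0,-0.03],"roll": 0}]}}

```text
t: 16.15
position: [0.4864, 0.0679, 0.0911]
ee_rot: [0.709, -0.026, 0.703, 0.042]
ft_force: [0.2, 0.5, -1.2]
grip_width: 0.0354
```

Request:
{"api": "drive_tool", "payload": {"targets": [{"translation": [0,0,0],"roll": 0},{"translation": [0,0,0],"roll": 0},{"translation": [0,0,0],"roll": 0},{"translation": [0,0,0.5],"roll": 0},{"translation": [0,0,1],"roll": 0},{"translation": [0,0,1],"roll": 0},{"translation": [0,0,0.8],"roll": 0}], "hand": 65}}

```text
t: 16.85
position: [0.4852, 0.0676, 0.1773]
ee_rot: [0.708, -0.026, 0.705, 0.042]
ft_force: [1.3, 0.2, -0.7]
grip_width: 0.0649
```

```bash
cat > look.py <<'E'
from h import *
S=np.array([.4935,-.006]);a=np.radians(5.54);U=np.array([-np.sin(a),np.cos(a)]);X=np.array([np.cos(a),np.sin(a)])
import sys
for n in sys.argv[1:]:
    print(n)
    for b in bricks(cam(n)):
        d=np.array(b[:2])-S;print(np.round(b[:6],3),"slab x,y mm",np.round([d@X*1000,d@U*1000],1),"yaw",round(b[5]-95.54,1))
E
python3 look.py wrist top; python3 st.py .3925 .2375 32.8 .16
```

```text
wrist
[ 0.403  0.203  0.035 21.271  7.336 10.329] slab x,y mm [-70.3 217.3] yaw -85.2
[4.8600e-01 7.0000e-02 4.4000e-02 7.1855e+01 3.4616e+01 9.5872e+01] slab x,y mm [ 0.1 76.8] yaw 0.3
top
[6.0600e-01 3.6000e-01 3.8000e-02 7.2124e+01 3.4286e+01 8.4767e+01] slab x,y mm [146.9 353.7] yaw -10.8
[4.8200e-01 3.6300e-01 3.8000e-02 7.1168e+01 3.5270e+01 5.9403e+01] slab x,y mm [ 24.3 368.3] yaw -36.1
[3.9000e-01 2.4000e-01 3.8000e-02 6.6542e+01 3.4983e+01 1.2274e+02] slab x,y mm [-79.4 254.5] yaw 27.2
[3.6500e-01 3.5900e-01 3.8000e-02 7.0531e+01 3.5352e+01 5.0429e+01] slab x,y mm [-92.5 375.5] yaw -45.1
pos [0.4866 0.0677 0.1785] grasp [0.487  0.069  0.1245] jaw 5.5 ax [ 0.0078  0.0232 -0.9997] grip 0.06499173177096289 F [ 0.0822 -0.1633 -0.0012] t 16.95 q6 -0.06592747376577941
units dx,dy,dz,roll [-3.78  6.74 -0.74  5.45]
```

First brick placed at slab (0, 77 mm), yaw 0.3°. Next is D.

Request:
{"api": "drive_tool", "payload": {"targets": [{"translation": [-0.55,0.97,0],"roll": 0.8},{"translation": [-0.55,0.97,0],"roll": 0.8},{"translation": [-0.55,0.97,0],"roll": 0.8},{"translation": [-0.55,0.97,-0.2],"roll": 0.8},{"translation": [-0.55,0.97,-0.2],"roll": 0.8},{"translation": [-0.55,0.97,-0.2],"roll": 0.8},{"translation": [-0.55,0.97,-0.2],"roll": 0.6},{"translation": [0,0,0],"roll": 0}]}}

```text
t: 17.75
position: [0.3871, 0.2421, 0.1614]
ee_rot: [0.68, -0.195, 0.674, 0.212]
ft_force: [0.6, -0.4, -0.0]
grip_width: 0.0651
```

```bash
python3 look.py wrist; python3 st.py .391 .238 32.6 .08
```

```text
wrist
[3.6500e-01 3.5900e-01 3.6000e-02 7.1581e+01 3.4770e+01 5.0068e+01] slab x,y mm [-93.  376.1] yaw -45.5
[4.8100e-01 3.6400e-01 3.6000e-02 7.2219e+01 3.6188e+01 5.9405e+01] slab x,y mm [ 22.8 369.2] yaw -36.1
[3.90000e-01 2.39000e-01 3.60000e-02 7.15160e+01 3.43970e+01 1.21705e+02] slab x,y mm [-79.1 253.4] yaw 26.2
[6.0300e-01 3.5200e-01 3.6000e-02 5.5925e+01 3.7082e+01 8.4304e+01] slab x,y mm [144.1 346.2] yaw -11.2
pos [0.3878 0.2413 0.1616] grasp [0.3879 0.2428 0.1076] jaw 33.4 ax [ 0.0018  0.0268 -0.9996] grip 0.06482971685643996 F [ 0.6262  0.8008 -0.5514] t 17.8 q6 -0.14682749025280503
units dx,dy,dz,roll [ 0.12 -0.19 -3.26 -0.15]
```

Request:
{"api": "drive_tool", "payload": {"targets": [{"translation": [0.1,-0.15,-0.5],"roll": -0.2},{"translation": [0,0,-0.8],"roll": 0},{"translation": [0,0,-0.8],"roll": 0},{"translation": [0,0,-0.8],"roll": 0},{"translation": [0,0,-0.2],"roll": 0},{"translation": [0,0,0],"roll": 0}]}}

```text
t: 18.4
position: [0.3935, 0.2349, 0.0839]
ee_rot: [0.685, -0.186, 0.675, 0.204]
ft_force: [-0.5, 0.1, -0.2]
grip_width: 0.065
```

```bash
python3 st.py .390 .2385 32.2 .08
```

```text
pos [0.3935 0.2349 0.0839] grasp [0.3938 0.2364 0.0299] jaw 32.0 ax [ 0.0064  0.0281 -0.9996] grip 0.06501322061588835 F [-0.5255  0.1494 -0.1965] t 18.4 q6 -0.1671531500197835
units dx,dy,dz,roll [-0.15  0.08 -0.16  0.05]
```

Request:
{"api": "drive_tool", "payload": {"targets": [{"translation": [-0.15,0.1,-0.2],"roll": 0},{"translation": [0,0,0],"roll": 0}]}}

```text
t: 18.6
position: [0.3903, 0.2373, 0.0798]
ee_rot: [0.685, -0.185, 0.674, 0.203]
ft_force: [-0.3, -0.6, 0.2]
grip_width: 0.0652
```

Request:
{"api": "drive_tool", "payload": {"targets": [{"translation": [0,0,0],"roll": 0},{"translation": [0,0,0],"roll": 0},{"translation": [0,0,0],"roll": 0},{"translation": [0,0,0],"roll": 0},{"translation": [0,0,0],"roll": 0}], "hand": 20}}

```text
t: 19.1
position: [0.3909, 0.2379, 0.0819]
ee_rot: [0.686, -0.185, 0.673, 0.204]
ft_force: [-0.4, -0.2, -0.9]
grip_width: 0.0353
```

```bash
python3 st.py .4935 -.006 5.5 .16
```

```text
pos [0.3909 0.2379 0.0819] grasp [0.3915 0.2395 0.0279] jaw 31.9 ax [ 0.0103  0.0301 -0.9995] grip 0.03530319680612274 F [-0.3748 -0.1773 -0.9167] t 19.1 q6 -0.16053017265719044
units dx,dy,dz,roll [ 4.08 -9.82  3.13 -5.28]
```

Request:
{"api": "drive_tool", "payload": {"targets": [{"translation": [0,0,1],"roll": 0},{"translation": [0,0,1],"roll": 0},{"translation": [0.37,-0.9,0.9],"roll": -0.5},{"translation": [0.41,-1,0.2],"roll": -0.5},{"translation": [0.41,-1,0],"roll": -0.6},{"translation": [0.41,-1,0],"roll": -0.6},{"translation": [0.41,-1,0],"roll": -0.6},{"translation": [0.41,-1,0],"roll": -0.6},{"translation": [0.41,-1,0],"roll": -0.6},{"translation": [0.41,-1,0],"roll": -0.6},{"translation": [0.41,-1,0],"roll": -0.6},{"translation": [0.35,-0.9,0],"roll": 0}]}}

```text
t: 20.3
position: [0.4927, -0.0147, 0.1633]
ee_rot: [0.715, -0.024, 0.697, 0.039]
ft_force: [0.5, 0.4, -1.5]
grip_width: 0.035
```

```bash
python3 st.py .4935 -.006 5.5 .09
```

```text
pos [ 0.4927 -0.0147  0.1633] grasp [ 0.494  -0.0136  0.1093] jaw 5.1 ax [ 0.024   0.0219 -0.9995] grip 0.03498255287497784 F [ 0.4626  0.3587 -1.5449] t 20.3 q6 -0.23473400634123512
units dx,dy,dz,roll [-0.02  0.3  -2.93  0.07]
```

Request:
{"api": "drive_tool", "payload": {"targets": [{"translation": [0,0.15,-0.8],"roll": 0.1},{"translation": [0,0,-0.8],"roll": 0},{"translation": [0,0,-0.7],"roll": 0},{"translation": [0,0,-0.2],"roll": 0},{"translation": [0,0,0],"roll": 0}]}}

```text
t: 20.8
position: [0.4949, -0.0147, 0.0996]
ee_rot: [0.716, -0.026, 0.696, 0.04]
ft_force: [0.3, 0.4, -0.7]
grip_width: 0.035
```

```bash
python3 st.py .4935 -.006 5.5 .09
```

```text
pos [ 0.4949 -0.0147  0.0996] grasp [ 0.4963 -0.0135  0.0456] jaw 5.4 ax [ 0.0275  0.0214 -0.9994] grip 0.03498216208781405 F [ 0.2903  0.3617 -0.731 ] t 20.8 q6 -0.25519859514763166
units dx,dy,dz,roll [-0.11  0.3  -0.38  0.02]
```

Request:
{"api": "drive_tool", "payload": {"targets": [{"translation": [-0.1,0.3,-0.1],"roll": 0},{"translation": [0,0,-0.15],"roll": 0},{"translation": [0,0,-0.12],"roll": 0}]}}

```text
t: 21.1
position: [0.4928, -0.0062, 0.0916]
ee_rot: [0.717, -0.026, 0.695, 0.04]
ft_force: [-0.2, 0.4, -1.1]
grip_width: 0.035
```

```bash
python3 st.py .4935 -.006 5.5 .09
```

```text
pos [ 0.4928 -0.0062  0.0916] grasp [ 0.4944 -0.0051  0.0376] jaw 5.4 ax [ 0.0296  0.0213 -0.9993] grip 0.03502680956054271 F [-0.1598  0.3515 -1.051 ] t 21.1 q6 -0.24200358851759898
units dx,dy,dz,roll [-0.04 -0.04 -0.06  0.02]
```

Request:
{"api": "drive_tool", "payload": {"targets": [{"translation": [0,0,-0.04],"roll": 0},{"translation": [0,0,0],"roll": 0},{"translation": [0,0,0],"roll": 0},{"translation": [0,0,0],"roll": 0},{"translation": [0,0,0.6],"roll": 0},{"translation": [0,0,1],"roll": 0},{"translation": [0,0,1],"roll": 0},{"translation": [0,0,1],"roll": 0}], "hand": 65}}

```text
t: 21.9
position: [0.4914, -0.0062, 0.1813]
ee_rot: [0.715, -0.026, 0.697, 0.041]
ft_force: [-0.4, -0.3, 0.1]
grip_width: 0.0654
```

```bash
python3 look.py wrist top; python3 st.py .482 .3635 -30.5 .16
```

```text
wrist
[4.90000e-01 3.20000e-02 4.40000e-02 1.46743e+02 3.47630e+01 9.59970e+01] slab x,y mm [ 0.4 37.9] yaw 0.5
top
[6.0600e-01 3.6000e-01 3.8000e-02 7.1947e+01 3.4549e+01 8.4973e+01] slab x,y mm [146.8 353.1] yaw -10.6
[4.8200e-01 3.6300e-01 3.8000e-02 7.1786e+01 3.5214e+01 6.0140e+01] slab x,y mm [ 24.5 368.8] yaw -35.4
[ 0.484  0.09   0.046 33.538 30.701  1.169] slab x,y mm [-0.1 96. ] yaw -94.4
[3.6600e-01 3.5900e-01 3.8000e-02 7.1574e+01 3.5555e+01 4.9776e+01] slab x,y mm [-91.9 375.3] yaw -45.8
pos [ 0.4931 -0.0063  0.1832] grasp [ 0.4947 -0.0052  0.1292] jaw 5.4 ax [ 0.0301  0.0211 -0.9993] grip 0.06486151377876687 F [-0.1145 -0.4823 -0.3059] t 22.0 q6 -0.21762861475927256
units dx,dy,dz,roll [-0.51 14.75 -0.93 -7.18]
```

Request:
{"api": "drive_tool", "payload": {"targets": [{"translation": [-0.03,1,0],"roll": -0.5},{"translation": [-0.03,1,0],"roll": -0.5},{"translation": [-0.03,1,0],"roll": -0.5},{"translation": [-0.03,1,0],"roll": -0.5},{"translation": [-0.03,1,0],"roll": -0.5},{"translation": [-0.03,1,0],"roll": -0.5},{"translation": [-0.03,1,0],"roll": -0.5},{"translation": [-0.03,1,0],"roll": -0.5},{"translation": [-0.03,1,0],"roll": -0.5},{"translation": [-0.03,1,0],"roll": -0.5},{"translation": [-0.03,1,0],"roll": -0.5},{"translation": [-0.03,1,0],"roll": -0.5}]}}

```text
t: 23.2
position: [0.482, 0.3015, 0.1792]
ee_rot: [0.701, 0.162, 0.677, -0.157]
ft_force: [0.8, 0.3, 0.2]
grip_width: 0.0653
```

Request:
{"api": "drive_tool", "payload": {"targets": [{"translation": [-0.03,1,-0.3],"roll": -0.5},{"translation": [-0.03,1,-0.3],"roll": -0.5},{"translation": [-0.03,0.5,0],"roll": -0.2},{"translation": [0,0,0],"roll": 0}]}}

```text
t: 23.6
position: [0.4787, 0.3692, 0.1612]
ee_rot: [0.691, 0.199, 0.667, -0.194]
ft_force: [0.3, -0.9, 0.0]
grip_width: 0.0653
```

```bash
python3 look.py wrist; python3 st.py .482 .3635 -30.5 .08
```

```text
wrist
[6.0500e-01 3.6100e-01 3.6000e-02 7.1595e+01 3.5810e+01 8.4702e+01] slab x,y mm [146.6 354.6] yaw -10.8
[4.8200e-01 3.6500e-01 3.6000e-02 7.1295e+01 3.4509e+01 5.9946e+01] slab x,y mm [ 24.3 370.1] yaw -35.6
[3.98000e-01 3.91000e-01 3.60000e-02 1.02949e+02 2.94850e+01 2.46370e+01] slab x,y mm [-56.8 404.7] yaw -70.9
pos [0.4785 0.3683 0.1611] grasp [0.4803 0.3681 0.1071] jaw -32.3 ax [ 0.0343 -0.0042 -0.9994] grip 0.0651821601486358 F [-0.8916  0.6328 -0.1291] t 23.65 q6 1.2081015117305984
units dx,dy,dz,roll [ 0.07 -0.18 -3.24  0.35]
```

Request:
{"api": "drive_tool", "payload": {"targets": [{"translation": [0.05,-0.1,-0.5],"roll": 0.4},{"translation": [0,0,-0.8],"roll": 0},{"translation": [0,0,-0.8],"roll": 0},{"translation": [0,0,-0.8],"roll": 0},{"translation": [0,0,-0.2],"roll": 0},{"translation": [0,0,0],"roll": 0}]}}

```text
t: 24.25
position: [0.48, 0.3605, 0.0812]
ee_rot: [0.695, 0.185, 0.671, -0.182]
ft_force: [-0.3, -0.1, 0.7]
grip_width: 0.065
```

```bash
python3 st.py .482 .3645 -30.2 .08
```

```text
pos [0.48   0.3605 0.0812] grasp [0.4818 0.3603 0.0272] jaw -30.1 ax [ 0.0339 -0.0037 -0.9994] grip 0.06497204037150568 F [-0.2693 -0.1471  0.7098] t 24.25 q6 1.1677062157779414
units dx,dy,dz,roll [ 0.01  0.17 -0.05 -0.02]
```

Request:
{"api": "drive_tool", "payload": {"targets": [{"translation": [0,0.17,-0.1],"roll": 0},{"translation": [0,0,0],"roll": 0}]}}

```text
t: 24.45
position: [0.4806, 0.3646, 0.0798]
ee_rot: [0.695, 0.186, 0.671, -0.182]
ft_force: [0.4, -0.0, -0.1]
grip_width: 0.0652
```

Request:
{"api": "drive_tool", "payload": {"targets": [{"translation": [0,0,0],"roll": 0},{"translation": [0,0,0],"roll": 0},{"translation": [0,0,0],"roll": 0},{"translation": [0,0,0],"roll": 0},{"translation": [0,0,0],"roll": 0}], "hand": 20}}

```text
t: 24.95
position: [0.4814, 0.3655, 0.0822]
ee_rot: [0.696, 0.187, 0.67, -0.181]
ft_force: [-0.8, -1.0, -1.3]
grip_width: 0.0352
```

```bash
python3 st.py .5007 -.0806 5.5 .16
```

```text
pos [0.4814 0.3655 0.0822] grasp [0.4834 0.3654 0.0283] jaw -30.1 ax [ 0.0374 -0.0013 -0.9993] grip 0.03516039353543703 F [-0.7865 -0.9865 -1.3139] t 24.95 q6 1.1731979119233573
units dx,dy,dz,roll [  0.69 -17.84   3.11   7.12]
```

Request:
{"api": "drive_tool", "payload": {"targets": [{"translation": [0,0,1],"roll": 0},{"translation": [0,0,1],"roll": 0},{"translation": [0,0,1],"roll": 0},{"translation": [0.04,-1,0.3],"roll": 0.45},{"translation": [0.04,-1,0],"roll": 0.45},{"translation": [0.04,-1,0],"roll": 0.45},{"translation": [0.04,-1,0],"roll": 0.45},{"translation": [0.04,-1,0],"roll": 0.45},{"translation": [0.04,-1,0],"roll": 0.45},{"translation": [0.04,-1,0],"roll": 0.45},{"translation": [0.04,-1,0],"roll": 0.45},{"translation": [0.04,-1,0],"roll": 0.45}]}}

```text
t: 26.15
position: [0.4892, 0.1352, 0.168]
ee_rot: [0.718, 0.06, 0.692, -0.048]
ft_force: [-0.4, 0.8, -1.3]
grip_width: 0.035
```

Request:
{"api": "drive_tool", "payload": {"targets": [{"translation": [0.04,-1,0],"roll": 0.45},{"translation": [0.04,-1,0],"roll": 0.45},{"translation": [0.04,-1,0],"roll": 0.45},{"translation": [0.04,-1,0],"roll": 0.45},{"translation": [0.04,-1,0],"roll": 0.45},{"translation": [0.04,-1,0],"roll": 0.45},{"translation": [0.04,-1,0],"roll": 0.3},{"translation": [0.04,-0.8,0],"roll": 0},{"translation": [0,0,0],"roll": 0}]}}

```text
t: 27.05
position: [0.4969, -0.0704, 0.1684]
ee_rot: [0.718, -0.035, 0.693, 0.05]
ft_force: [-0.1, 0.4, -1.5]
grip_width: 0.0351
```

```bash
python3 st.py .5007 -.0806 5.5 .09
```

```text
pos [ 0.4969 -0.0704  0.1684] grasp [ 0.4987 -0.0692  0.1144] jaw 6.9 ax [ 0.0341  0.0224 -0.9992] grip 0.03506062535624793 F [-0.0771  0.3991 -1.5112] t 27.05 q6 -0.38327743442804957
units dx,dy,dz,roll [ 0.08 -0.45 -3.14 -0.27]
```

Request:
{"api": "drive_tool", "payload": {"targets": [{"translation": [0.05,-0.55,-0.5],"roll": -0.3},{"translation": [0,0,-0.8],"roll": 0},{"translation": [0,0,-0.8],"roll": 0},{"translation": [0,0,-0.6],"roll": 0},{"translation": [0,0,0],"roll": 0}]}}

```text
t: 27.55
position: [0.4984, -0.0855, 0.097]
ee_rot: [0.719, -0.024, 0.693, 0.038]
ft_force: [0.1, 0.8, -1.2]
grip_width: 0.0348
```

```bash
python3 st.py .5007 -.0806 5.5 .0905
```

```text
pos [ 0.4984 -0.0855  0.097 ] grasp [ 0.5004 -0.0844  0.043 ] jaw 5.0 ax [ 0.0363  0.0207 -0.9991] grip 0.034758831322896304 F [ 0.0612  0.77   -1.1908] t 27.55 q6 -0.40109929169490166
units dx,dy,dz,roll [ 0.01  0.15 -0.26  0.09]
```

Request:
{"api": "drive_tool", "payload": {"targets": [{"translation": [0,0.13,-0.1],"roll": 0.1},{"translation": [0,0,-0.12],"roll": 0},{"translation": [0,0,-0.05],"roll": 0}]}}

```text
t: 27.85
position: [0.4986, -0.0817, 0.0902]
ee_rot: [0.719, -0.028, 0.693, 0.041]
ft_force: [-0.1, 0.5, -1.5]
grip_width: 0.0352
```

Request:
{"api": "drive_tool", "payload": {"targets": [{"translation": [0,0,0],"roll": 0},{"translation": [0,0,0],"roll": 0},{"translation": [0,0,0],"roll": 0},{"translation": [0,0,0.6],"roll": 0},{"translation": [0,0,1],"roll": 0},{"translation": [0,0,1],"roll": 0},{"translation": [0,0,1],"roll": 0}], "hand": 65}}

```text
t: 28.55
position: [0.4977, -0.0815, 0.1821]
ee_rot: [0.718, -0.027, 0.694, 0.041]
ft_force: [0.2, -0.0, -0.4]
grip_width: 0.0652
```

```bash
python3 look.py wrist top; python3 st.py .366 .359 -40 .17
```

```text
wrist
[ 4.96000e-01 -2.70000e-02  4.40000e-02  1.80197e+02  3.56010e+01
  9.55020e+01] slab x,y mm [  0.3 -21. ] yaw -0.0
top
[6.0600e-01 3.6000e-01 3.8000e-02 7.3253e+01 3.4505e+01 8.4727e+01] slab x,y mm [146.8 353.1] yaw -10.8
[ 4.9500e-01 -6.0000e-03  4.6000e-02  7.1056e+01  3.4427e+01  9.5540e+01] slab x,y mm [ 1.2 -0. ] yaw 0.0
[4.8700e-01 7.0000e-02 4.6000e-02 7.0775e+01 3.4920e+01 9.5742e+01] slab x,y mm [ 0.7 75.9] yaw 0.2
[3.6600e-01 3.5800e-01 3.8000e-02 7.0503e+01 3.5404e+01 4.9929e+01] slab x,y mm [-92. 375.] yaw -45.6
pos [ 0.4994 -0.0819  0.1841] grasp [ 0.5015 -0.0808  0.1301] jaw 5.6 ax [ 0.0388  0.0202 -0.999 ] grip 0.06492727636643635 F [-0.3796 -0.1308 -0.2471] t 28.65 q6 -0.377594896726851
units dx,dy,dz,roll [-5.42 17.59 -0.56 -9.11]
```

Bottom course done: centres at about -75, 0 and 76 mm, with yaw within 0.2°. Next is E.

Request:
{"api": "drive_tool", "payload": {"targets": [{"translation": [-0.3,1,0],"roll": -0.5},{"translation": [-0.3,1,0],"roll": -0.5},{"translation": [-0.3,1,0],"roll": -0.5},{"translation": [-0.3,1,0],"roll": -0.5},{"translation": [-0.3,1,0],"roll": -0.5},{"translation": [-0.3,1,0],"roll": -0.5},{"translation": [-0.3,1,0],"roll": -0.5},{"translation": [-0.3,1,0],"roll": -0.5},{"translation": [-0.3,1,0],"roll": -0.5},{"translation": [-0.3,1,0],"roll": -0.5},{"translation": [-0.3,1,0],"roll": -0.5},{"translation": [-0.3,1,0],"roll": -0.5}]}}

```text
t: 29.85
position: [0.4058, 0.2255, 0.1828]
ee_rot: [0.706, 0.16, 0.672, -0.157]
ft_force: [0.3, 0.2, -0.0]
grip_width: 0.0651
```

Request:
{"api": "drive_tool", "payload": {"targets": [{"translation": [-0.3,1,0],"roll": -0.5},{"translation": [-0.3,1,0],"roll": -0.5},{"translation": [-0.3,1,0],"roll": -0.5},{"translation": [-0.3,1,-0.2],"roll": -0.5},{"translation": [-0.3,1,-0.2],"roll": -0.5},{"translation": [-0.2,0.2,-0.2],"roll": -0.5},{"translation": [0,0,0],"roll": 0}]}}

```text
t: 30.55
position: [0.3595, 0.3637, 0.1653]
ee_rot: [0.678, 0.25, 0.644, -0.25]
ft_force: [-0.1, 0.1, -1.2]
grip_width: 0.065
```

```bash
python3 look.py wrist; python3 st.py .366 .359 -40 .08
```

```text
wrist
[5.93000e-01 3.35000e-01 3.60000e-02 3.67560e+01 2.22030e+01 1.37361e+02] slab x,y mm [131.9 330.3] yaw 41.8
[3.6500e-01 3.6100e-01 3.6000e-02 7.1378e+01 3.4191e+01 4.9877e+01] slab x,y mm [-92.3 377.2] yaw -45.7
[4.8600e-01 6.2000e-02 4.4000e-02 9.3011e+01 3.4636e+01 9.5415e+01] slab x,y mm [-0.4 68.6] yaw -0.1
pos [0.3599 0.3634 0.1656] grasp [0.3624 0.3625 0.1116] jaw -41.4 ax [ 0.0453 -0.0171 -0.9988] grip 0.06511457912082783 F [-0.0798  0.2883  0.2884] t 30.6 q6 1.543041276135458
units dx,dy,dz,roll [ 0.15 -0.14 -3.42  0.28]
```

Request:
{"api": "drive_tool", "payload": {"targets": [{"translation": [0.1,0,-0.6],"roll": 0.3},{"translation": [0,0,-0.8],"roll": 0},{"translation": [0,0,-0.8],"roll": 0},{"translation": [0,0,-0.8],"roll": 0},{"translation": [0,0,-0.3],"roll": 0},{"translation": [0,0,0],"roll": 0}]}}

```text
t: 31.2
position: [0.3652, 0.3606, 0.0821]
ee_rot: [0.683, 0.24, 0.648, -0.238]
ft_force: [0.5, 0.6, -0.5]
grip_width: 0.0648
```

```bash
python3 st.py .3655 .360 -40.1 .08
```

```text
pos [0.3652 0.3606 0.0821] grasp [0.3678 0.3599 0.0282] jaw -39.5 ax [ 0.048  -0.0138 -0.9988] grip 0.06484026173726601 F [ 0.4961  0.5657 -0.4964] t 31.2 q6 1.5351105867520496
units dx,dy,dz,roll [-0.09  0.01 -0.08 -0.11]
```

Request:
{"api": "drive_tool", "payload": {"targets": [{"translation": [-0.1,0,-0.1],"roll": -0.1},{"translation": [0,0,0],"roll": 0}]}}

```text
t: 31.4
position: [0.3632, 0.3604, 0.0806]
ee_rot: [0.682, 0.243, 0.646, -0.241]
ft_force: [-0.2, -0.1, 0.2]
grip_width: 0.0651
```

Request:
{"api": "drive_tool", "payload": {"targets": [{"translation": [0,0,0],"roll": 0},{"translation": [0,0,0],"roll": 0},{"translation": [0,0,0],"roll": 0},{"translation": [0,0,0],"roll": 0},{"translation": [0,0,0],"roll": 0}], "hand": 20}}

```text
t: 31.9
position: [0.3638, 0.3612, 0.083]
ee_rot: [0.683, 0.244, 0.646, -0.239]
ft_force: [-0.7, 0.0, -2.1]
grip_width: 0.0354
```

```bash
python3 st.py .4971 -.0433 5.5 .19
```

```text
pos [0.3638 0.3612 0.083 ] grasp [0.3666 0.3606 0.0291] jaw -40.1 ax [ 0.0511 -0.0113 -0.9986] grip 0.035444451258554215 F [-0.6532  0.0497 -2.1407] t 31.9 q6 1.5491102095855727
units dx,dy,dz,roll [  5.22 -16.16   4.28   9.11]
```

Request:
{"api": "drive_tool", "payload": {"targets": [{"translation": [0,0,1],"roll": 0},{"translation": [0,0,1],"roll": 0},{"translation": [0,0,1],"roll": 0},{"translation": [0,0,1],"roll": 0},{"translation": [0.32,-1,0.3],"roll": 0.6},{"translation": [0.32,-1,0],"roll": 0.6},{"translation": [0.32,-1,0],"roll": 0.6},{"translation": [0.32,-1,0],"roll": 0.6},{"translation": [0.32,-1,0],"roll": 0.6},{"translation": [0.32,-1,0],"roll": 0.6},{"translation": [0.32,-1,0],"roll": 0.6},{"translation": [0.32,-1,0],"roll": 0.6}]}}

```text
t: 33.1
position: [0.4282, 0.1567, 0.1955]
ee_rot: [0.719, 0.098, 0.683, -0.084]
ft_force: [0.9, 0.8, -0.9]
grip_width: 0.0348
```

Request:
{"api": "drive_tool", "payload": {"targets": [{"translation": [0.32,-1,0],"roll": 0.6},{"translation": [0.32,-1,0],"roll": 0.6},{"translation": [0.32,-1,0],"roll": 0.6},{"translation": [0.32,-1,0],"roll": 0.6},{"translation": [0.32,-1,0],"roll": 0.6},{"translation": [0.32,-1,0],"roll": 0.6},{"translation": [0.32,-1,0],"roll": 0.6},{"translation": [0.2,-0.8,0],"roll": 0.1},{"translation": [0,0,0],"roll": 0}]}}

```text
t: 34.0
position: [0.4915, -0.0495, 0.1958]
ee_rot: [0.722, -0.037, 0.688, 0.058]
ft_force: [0.1, 2.1, -1.6]
grip_width: 0.035
```

```bash
python3 st.py .4971 -.0433 5.5 .127
```

```text
pos [ 0.4915 -0.0495  0.1958] grasp [ 0.494  -0.0478  0.1419] jaw 7.7 ax [ 0.0464  0.0323 -0.9984] grip 0.0350265374672412 F [ 0.0865  2.0697 -1.6369] t 34.0 q6 -0.376533221000601
units dx,dy,dz,roll [ 0.13  0.18 -2.75 -0.43]
```

Request:
{"api": "drive_tool", "payload": {"targets": [{"translation": [0.1,0.15,-0.7],"roll": -0.4},{"translation": [0,0,-0.7],"roll": 0},{"translation": [0,0,-0.6],"roll": 0},{"translation": [0,0,-0.3],"roll": 0},{"translation": [0,0,0],"roll": 0}]}}

```text
t: 34.5
position: [0.4936, -0.0449, 0.137]
ee_rot: [0.724, -0.024, 0.688, 0.044]
ft_force: [0.2, 0.6, -1.3]
grip_width: 0.035
```

```bash
python3 st.py .4971 -.0433 5.5 .127
```

```text
pos [ 0.4936 -0.0449  0.137 ] grasp [ 0.4962 -0.0433  0.0831] jaw 5.4 ax [ 0.0483  0.0305 -0.9984] grip 0.03503936184994866 F [ 0.1536  0.6263 -1.324 ] t 34.5 q6 -0.34507957950323154
units dx,dy,dz,roll [ 0.04 -0.   -0.4   0.01]
```

Request:
{"api": "drive_tool", "payload": {"targets": [{"translation": [0.04,0,-0.2],"roll": 0},{"translation": [0,0,-0.15],"roll": 0},{"translation": [0,0,-0.05],"roll": 0}]}}

```text
t: 34.8
position: [0.4952, -0.0445, 0.1275]
ee_rot: [0.724, -0.024, 0.688, 0.044]
ft_force: [0.7, -0.6, -0.8]
grip_width: 0.0352
```

```bash
python3 st.py .4971 -.0433 5.5 .127
```

```text
pos [ 0.4952 -0.0445  0.1275] grasp [ 0.4979 -0.0428  0.0736] jaw 5.5 ax [ 0.0497  0.0304 -0.9983] grip 0.035244491458606295 F [ 0.6907 -0.6404 -0.804 ] t 34.8 q6 -0.3486535670198473
units dx,dy,dz,roll [-0.03 -0.02 -0.02  0.01]
```

Request:
{"api": "drive_tool", "payload": {"targets": [{"translation": [0,0,0],"roll": 0},{"translation": [0,0,0],"roll": 0},{"translation": [0,0,0],"roll": 0},{"translation": [0,0,0.6],"roll": 0},{"translation": [0,0,1],"roll": 0},{"translation": [0,0,1],"roll": 0},{"translation": [0,0,0.6],"roll": 0}], "hand": 65}}

```text
t: 35.5
position: [0.4944, -0.0445, 0.2095]
ee_rot: [0.723, -0.024, 0.689, 0.044]
ft_force: [-0.2, 0.4, -0.2]
grip_width: 0.065
```

```bash
python3 look.py wrist top; python3 st.py .6055 .3605 -5.2 .17
```

```text
wrist
[4.8600e-01 7.0000e-02 4.4000e-02 7.0269e+01 3.4778e+01 9.5478e+01] slab x,y mm [ 0.  76.3] yaw -0.1
[ 4.9800e-01 -4.3000e-02  8.0000e-02  7.2273e+01  3.4582e+01  9.5422e+01] slab x,y mm [  1.2 -37.5] yaw -0.1
top
[6.0600e-01 3.6000e-01 3.8000e-02 7.1597e+01 3.4938e+01 8.4395e+01] slab x,y mm [146.8 353.2] yaw -11.1
[4.9200e-01 2.0000e-02 4.6000e-02 3.3485e+01 1.7891e+01 4.9100e-01] slab x,y mm [ 1.3 25.6] yaw -95.0
[4.8700e-01 7.0000e-02 4.6000e-02 7.0804e+01 3.4983e+01 9.5768e+01] slab x,y mm [ 0.9 76. ] yaw 0.2
pos [ 0.4951 -0.0446  0.2098] grasp [ 0.4978 -0.043   0.1559] jaw 5.4 ax [ 0.0497  0.0303 -0.9983] grip 0.0648716251384278 F [-0.5737 -0.3469 -1.0424] t 35.6 q6 -0.31934329893431335
units dx,dy,dz,roll [ 4.31 16.14 -1.59 -2.13]
```

Request:
{"api": "drive_tool", "payload": {"targets": [{"translation": [0.26,1,0],"roll": -0.13},{"translation": [0.26,1,0],"roll": -0.13},{"translation": [0.26,1,0],"roll": -0.13},{"translation": [0.26,1,0],"roll": -0.13},{"translation": [0.26,1,0],"roll": -0.13},{"translation": [0.26,1,0],"roll": -0.13},{"translation": [0.26,1,0],"roll": -0.13},{"translation": [0.26,1,0],"roll": -0.13},{"translation": [0.26,1,0],"roll": -0.13},{"translation": [0.26,1,0],"roll": -0.13},{"translation": [0.26,1,0],"roll": -0.13},{"translation": [0.26,1,0],"roll": -0.13}]}}

```text
t: 36.8
position: [0.5717, 0.2641, 0.2011]
ee_rot: [0.723, 0.026, 0.69, -0.01]
ft_force: [0.8, -0.0, -0.5]
grip_width: 0.0652
```

Request:
{"api": "drive_tool", "payload": {"targets": [{"translation": [0.26,1,-0.3],"roll": -0.13},{"translation": [0.26,1,-0.4],"roll": -0.13},{"translation": [0.26,1,-0.4],"roll": -0.13},{"translation": [0.26,1,-0.4],"roll": -0.13},{"translation": [0.2,0.4,-0.2],"roll": 0},{"translation": [0,0,0],"roll": 0}]}}

```text
t: 37.4
position: [0.6022, 0.3808, 0.1506]
ee_rot: [0.722, 0.041, 0.691, -0.027]
ft_force: [0.8, -1.2, 0.2]
grip_width: 0.0651
```

```bash
python3 look.py wrist; python3 st.py .6055 .3605 -5.2 .08
```

```text
wrist
[7.93000e-01 4.63000e-01 2.70000e-02 1.09067e+02 1.82470e+01 1.30456e+02] slab x,y mm [343. 438.] yaw 34.9
[6.0600e-01 3.6100e-01 3.6000e-02 7.1615e+01 3.4580e+01 8.5121e+01] slab x,y mm [147.2 354.7] yaw -10.4
pos [0.6018 0.3801 0.1509] grasp [0.6042 0.381  0.0969] jaw -5.5 ax [ 0.0441  0.0173 -0.9989] grip 0.06499862451092209 F [-1.1461 -0.6708  0.6372] t 37.45 q6 0.6261401026058125
units dx,dy,dz,roll [ 0.05 -0.82 -2.83  0.06]
```

Request:
{"api": "drive_tool", "payload": {"targets": [{"translation": [0.05,-0.75,-0.2],"roll": 0.1},{"translation": [0,0,-0.8],"roll": 0},{"translation": [0,0,-0.8],"roll": 0},{"translation": [0,0,-0.8],"roll": 0},{"translation": [0,0,0],"roll": 0}]}}

```text
t: 37.95
position: [0.6028, 0.3546, 0.0864]
ee_rot: [0.722, 0.038, 0.691, -0.024]
ft_force: [-0.2, -0.1, -0.7]
grip_width: 0.0647
```

```bash
python3 st.py .6055 .3607 -5.0 .08
```

```text
pos [0.6028 0.3546 0.0864] grasp [0.6052 0.3555 0.0324] jaw -5.1 ax [ 0.0446  0.0173 -0.9989] grip 0.06474160308824219 F [-0.1723 -0.0609 -0.7436] t 37.95 q6 0.5865702251928822
units dx,dy,dz,roll [ 0.01  0.21 -0.25  0.02]
```

Request:
{"api": "drive_tool", "payload": {"targets": [{"translation": [0,0.22,-0.3],"roll": 0},{"translation": [0,0,0],"roll": 0}]}}

```text
t: 38.15
position: [0.6032, 0.3591, 0.08]
ee_rot: [0.722, 0.039, 0.69, -0.025]
ft_force: [-0.2, -0.4, -0.5]
grip_width: 0.0653
```

Request:
{"api": "drive_tool", "payload": {"targets": [{"translation": [0,0,0],"roll": 0},{"translation": [0,0,0],"roll": 0},{"translation": [0,0,0],"roll": 0},{"translation": [0,0,0],"roll": 0},{"translation": [0,0,0],"roll": 0}], "hand": 20}}

```text
t: 38.65
position: [0.6043, 0.3599, 0.0833]
ee_rot: [0.723, 0.039, 0.689, -0.024]
ft_force: [-0.2, -0.2, -2.6]
grip_width: 0.035
```

```bash
python3 st.py .4899 .0313 5.5 .19
```

```text
pos [0.6043 0.3599 0.0833] grasp [0.6069 0.3609 0.0294] jaw -5.1 ax [ 0.0486  0.0193 -0.9986] grip 0.03495318703968626 F [-0.2157 -0.1639 -2.6455] t 38.65 q6 0.5936020938310606
units dx,dy,dz,roll [ -4.68 -13.18   4.27   2.13]
```

Request:
{"api": "drive_tool", "payload": {"targets": [{"translation": [0,0,1],"roll": 0},{"translation": [0,0,1],"roll": 0},{"translation": [0,0,1],"roll": 0},{"translation": [0,0,1],"roll": 0},{"translation": [-0.36,-1,0.3],"roll": 0.17},{"translation": [-0.36,-1,0],"roll": 0.17},{"translation": [-0.36,-1,0],"roll": 0.17},{"translation": [-0.36,-1,0],"roll": 0.17},{"translation": [-0.36,-1,0],"roll": 0.17},{"translation": [-0.36,-1,0],"roll": 0.17},{"translation": [-0.36,-1,0],"roll": 0.17},{"translation": [-0.36,-1,0],"roll": 0.17}]}}

```text
t: 39.85
position: [0.529, 0.1562, 0.1953]
ee_rot: [0.724, -0.005, 0.689, 0.023]
ft_force: [0.1, -0.2, -2.1]
grip_width: 0.0352
```

Request:
{"api": "drive_tool", "payload": {"targets": [{"translation": [-0.36,-1,0],"roll": 0.17},{"translation": [-0.36,-1,0],"roll": 0.17},{"translation": [-0.36,-1,0],"roll": 0.17},{"translation": [-0.36,-1,0],"roll": 0.17},{"translation": [-0.36,-0.7,0],"roll": 0.1},{"translation": [0,0,0],"roll": 0}]}}

```text
t: 40.45
position: [0.4805, 0.0321, 0.1961]
ee_rot: [0.723, -0.029, 0.689, 0.048]
ft_force: [-0.5, -0.1, -1.7]
grip_width: 0.0352
```

```bash
python3 st.py .4898 .0323 5.5 .127
```

```text
pos [0.4805 0.0321 0.1961] grasp [0.4831 0.0337 0.1422] jaw 6.2 ax [ 0.0473  0.0294 -0.9984] grip 0.03524607471488252 F [-0.4638 -0.0563 -1.731 ] t 40.45 q6 -0.1676172891040454
units dx,dy,dz,roll [ 0.27 -0.06 -2.76 -0.14]
```

Request:
{"api": "drive_tool", "payload": {"targets": [{"translation": [0.22,0.1,-0.7],"roll": -0.15},{"translation": [0,0,-0.7],"roll": 0},{"translation": [0,0,-0.6],"roll": 0},{"translation": [0,0,-0.2],"roll": 0},{"translation": [0,0,0],"roll": 0}]}}

```text
t: 40.95
position: [0.4885, 0.0357, 0.1408]
ee_rot: [0.725, -0.024, 0.687, 0.042]
ft_force: [-0.6, 0.8, -0.6]
grip_width: 0.0351
```

```bash
python3 st.py .4898 .0323 5.5 .127
```

```text
pos [0.4885 0.0357 0.1408] grasp [0.4913 0.0372 0.0869] jaw 5.3 ax [ 0.0522  0.0288 -0.9982] grip 0.0350622830020213 F [-0.5693  0.84   -0.6237] t 40.95 q6 -0.15827683252782868
units dx,dy,dz,roll [-0.06 -0.2  -0.55  0.04]
```

Request:
{"api": "drive_tool", "payload": {"targets": [{"translation": [-0.06,-0.2,-0.25],"roll": 0.04},{"translation": [0,0,-0.2],"roll": 0},{"translation": [0,0,-0.07],"roll": 0},{"translation": [0,0,0],"roll": 0}]}}

```text
t: 41.35
position: [0.4879, 0.0306, 0.1283]
ee_rot: [0.726, -0.025, 0.686, 0.044]
ft_force: [-0.4, -0.2, -1.6]
grip_width: 0.0347
```

```bash
python3 st.py .4898 .0323 5.5 .127
```

```text
pos [0.4879 0.0306 0.1283] grasp [0.4908 0.0322 0.0744] jaw 5.5 ax [ 0.0545  0.0291 -0.9981] grip 0.0346576361797097 F [-0.3669 -0.2063 -1.6042] t 41.35 q6 -0.18062983693538334
units dx,dy,dz,roll [-0.04  0.   -0.05 -0.01]
```

Lower the last millimetre, release, lift and clear off to one side.

Request:
{"api": "drive_tool", "payload": {"targets": [{"translation": [0,0,-0.05],"roll": 0},{"translation": [0,0,0],"roll": 0}]}}

```text
t: 41.55
position: [0.4881, 0.0306, 0.1273]
ee_rot: [0.726, -0.025, 0.686, 0.044]
ft_force: [1.1, 0.8, -1.9]
grip_width: 0.0347
```

Request:
{"api": "drive_tool", "payload": {"targets": [{"translation": [0,0,0],"roll": 0},{"translation": [0,0,0],"roll": 0},{"translation": [0,0,0],"roll": 0},{"translation": [0,0,0.6],"roll": 0},{"translation": [0,0,1],"roll": 0},{"translation": [0,0,1],"roll": 0},{"translation": [0,0,1],"roll": 0},{"translation": [0,0,1],"roll": 0},{"translation": [0,0,1],"roll": 0}], "hand": 65}}

```text
t: 42.45
position: [0.4859, 0.0307, 0.27]
ee_rot: [0.724, -0.025, 0.688, 0.044]
ft_force: [0.8, -0.4, 0.5]
grip_width: 0.0648
```

Request:
{"api": "drive_tool", "payload": {"targets": [{"translation": [-0.3,1,0],"roll": 0},{"translation": [-0.3,1,0],"roll": 0},{"translation": [-0.3,1,0],"roll": 0},{"translation": [-0.3,1,0],"roll": 0},{"translation": [-0.2,1,0],"roll": 0},{"translation": [0,1,0],"roll": 0},{"translation": [0,1,0],"roll": 0},{"translation": [0,1,0],"roll": 0},{"translation": [0,1,0],"roll": 0},{"translation": [0,1,0],"roll": 0},{"translation": [0,1,0],"roll": 0},{"translation": [0,0,0],"roll": 0}]}}

```text
t: 43.65
position: [0.4499, 0.316, 0.2759]
ee_rot: [0.728, -0.024, 0.684, 0.043]
ft_force: [-0.0, -0.3, 1.0]
grip_width: 0.0648
```

```bash
python3 look.py scene top; python3 - <<'E'
from h import *
c=cam("scene");save(c,"end_s");d=cam("top");save(d,"end_t")
cv2.imwrite("pics/end.png",np.hstack([c["img"][:,:,::-1],d["img"][:,:,::-1]])[:, ::1][:, :1280]); a=cv2.imread("pics/end.png");cv2.imwrite("pics/end.png",np.vstack([a[:300 if 0 else 400,:640],a[:,640:]])[:800][::1,::1]);a=cv2.imread("pics/end.png");cv2.imwrite("pics/end.png",cv2.resize(a,(480,600)))
P=cloud(c);h=cv2.cvtColor(c["img"],cv2.COLOR_RGB2HSV)
m=(h[...,1]>110)&(h[...,2]>50)&(h[...,0]>8)&(h[...,0]<32)&(c["depth"]>0)&(P[...,2]>.06)&(P[...,2]<.2)&(P[...,1]<-.27)
print("nut",np.percentile(P[m],[2,50,98],axis=0).round(4)); print(sensors.observe()["t"])
E
```

```text
scene
[ 5.0100e-01 -4.3000e-02  8.2000e-02  7.0897e+01  3.5153e+01  9.6492e+01] slab x,y mm [  3.5 -37.2] yaw 1.0
[ 0.489  0.066  0.082 35.255 30.075 15.635] slab x,y mm [ 2.3 72.4] yaw -79.9
[4.5400e-01 1.1400e-01 4.7000e-02 5.2114e+01 3.1803e+01 9.5892e+01] slab x,y mm [-27.8 123.7] yaw 0.4
[4.9600e-01 1.3000e-02 4.7000e-02 3.3808e+01 3.3243e+01 1.2642e+01] slab x,y mm [ 4.  18.5] yaw -82.9
top
[ 4.9900e-01 -4.4000e-02  8.2000e-02  7.1419e+01  3.5177e+01  9.6374e+01] slab x,y mm [  2.1 -38.2] yaw 0.8
[4.88000e-01 6.40000e-02 8.20000e-02 3.49360e+01 3.47660e+01 1.03491e+02] slab x,y mm [ 1.5 70.6] yaw 8.0
[4.9300e-01 1.1000e-02 4.7000e-02 3.7017e+01 3.3886e+01 9.6733e+01] slab x,y mm [ 1.3 16.6] yaw 1.2
[4.5200e-01 1.1500e-01 4.8000e-02 6.2922e+01 3.4540e+01 9.6529e+01] slab x,y mm [-29.7 124.7] yaw 1.0
nut [[ 0.5496 -0.3353  0.1196]
 [ 0.5619 -0.3226  0.1394]
 [ 0.5676 -0.3171  0.152 ]]
43.85
```

View pics/end.png

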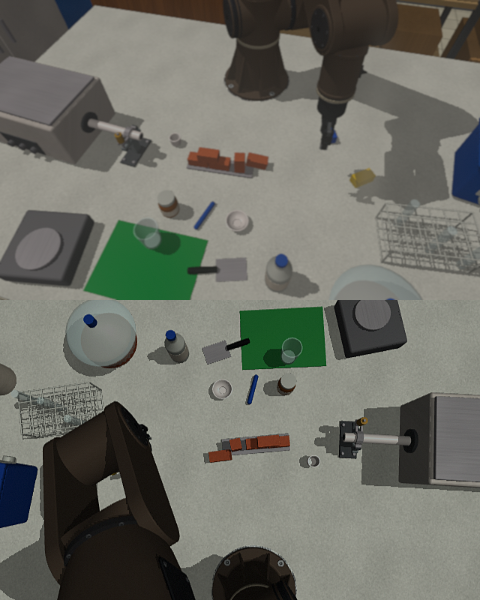

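The end view shows trouble: the slot-3 brick was knocked aside (about slab (-29,124), top view pixel (218,456)). The last brick ended standing on end at about slab (2,71). Taking a closer look before I mend it.

Request:
{"api": "drive_tool", "payload": {"targets": [{"translation": [0.1,-1,0],"roll": 0},{"translation": [0.1,-1,0],"roll": 0},{"translation": [0.1,-1,0],"roll": 0},{"translation": [0.1,-1,0],"roll": 0},{"translation": [0.1,-1,0],"roll": 0},{"translation": [0.1,-1,0],"roll": 0},{"translation": [0.1,-1,0],"roll": 0},{"translation": [0.1,-1,0],"roll": 0},{"translation": [0,-1,0],"roll": 0},{"translation": [0,0,0],"roll": 0}]}}

```text
t: 44.85
position: [0.4674, 0.0706, 0.2767]
ee_rot: [0.728, -0.021, 0.684, 0.039]
ft_force: [0.3, 0.1, 0.2]
grip_width: 0.0649
```

```bash
python3 look.py wrist; python3 st.py .488 .068 5.5 .2; python3 - <<'E'
from h import *
np.set_printoptions(precision=4,suppress=True)
c=cam("wrist");save(c,"w9");P=cloud(c)
h=cv2.cvtColor(c["img"],cv2.COLOR_RGB2HSV)
S=np.array([.4935,-.006]);a=np.radians(5.54);U=np.array([-np.sin(a),np.cos(a)]);X=np.array([np.cos(a),np.sin(a)])
m=((h[...,0]<12)|(h[...,0]>172))&(h[...,1]>130)&(c["depth"]>0)
q=P[m];s=np.c_[(q[:,:2]-S)@X,(q[:,:2]-S)@U,q[:,2]]*1000
for z0,z1 in((72,90),(50,72),(36,50),(25,36)):
    for y0 in range(-110,180,15):
        t=s[(s[:,2]>z0)&(s[:,2]<z1)&(abs(s[:,1]-y0)<7.5)]
        if len(t)>15:print(z0,y0,len(t),np.percentile(t,[3,50,97],axis=0)[:,[0,2]].ravel().round(0))
E
```

```text
wrist
[4.5200e-01 1.0900e-01 4.7000e-02 4.4501e+01 3.4200e+01 9.6654e+01] slab x,y mm [-30.2 118.2] yaw 1.1
[4.93000e-01 3.00000e-03 8.00000e-02 1.64553e+02 3.62280e+01 9.59610e+01] slab x,y mm [0.6 8.8] yaw 0.4
pos [0.4675 0.0715 0.2767] grasp [0.4708 0.073  0.2228] jaw 4.8 ax [ 0.0605  0.0278 -0.9978] grip 0.0652317160669441 F [-1.2546  0.8659  0.8618] t 44.9 q6 -0.03417071824981591
units dx,dy,dz,roll [ 0.69 -0.2  -3.07  0.14]
72 -65 339 [-16.  78.  -0.  79.  17.  80.]
72 -50 370 [-16.  78.   1.  79.  17.  80.]
72 -35 378 [-16.  78.  -0.  79.  17.  80.]
72 -20 389 [-16.  78.   0.  79.  17.  80.]
72 -5 398 [-16.  73.   0.  79.  16.  80.]
72 55 284 [-15.  78.  -1.  79.  17.  80.]
72 70 505 [-15.  78.   1.  79.  16.  80.]
72 85 467 [-17.  74.   0.  79.  15.  80.]
50 -5 278 [-16.  51.  -0.  62.  16.  71.]
50 85 148 [-17.  51.  -2.  61.  13.  71.]
36 -110 103 [-16.  42.   0.  43.  15.  44.]
36 -5 164 [-15.  42.  -0.  44.  16.  49.]
36 10 327 [-15.  42.  -0.  43.  16.  44.]
36 25 355 [-16.  42.   1.  43.  17.  44.]
36 40 150 [-16.  37.   0.  42.  16.  44.]
36 85 80 [-16.  37.  -2.  43.  13.  49.]
36 100 357 [-46.  45. -30.  47. -14.  48.]
36 115 490 [-46.  42. -30.  44. -14.  46.]
36 130 490 [-47.  39. -30.  41. -15.  43.]
36 145 480 [-47.  36. -32.  38. -15.  40.]
36 160 171 [-47.  36. -29.  37. -16.  38.]
25 40 20 [-15.  27.  11.  33.  17.  35.]
25 85 58 [-17.  26.  -1.  31.  13.  36.]
25 160 221 [-48.  34. -33.  35. -17.  36.]
```

View pics/w9.png

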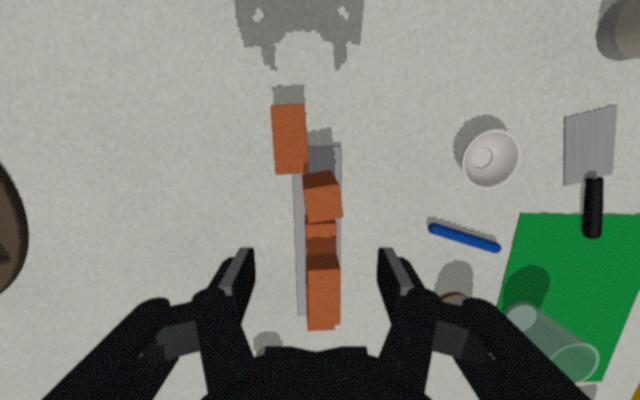

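Wrist view: the knocked brick at (289,138) lies with one end on the slab's corner. The last brick stands upright at (322,195), turned about 8°. The slot-4 brick (323,290) and slots 1 and 2 are in place. I'll take the standing brick to the free bench, tip it over, put the slot-3 brick back, then lay the last one.

Request:
{"api": "drive_tool", "payload": {"targets": [{"translation": [0.35,-0.2,-0.6],"roll": 0.9},{"translation": [0.35,-0.1,-0.8],"roll": 0.9},{"translation": [0,0,-0.8],"roll": 0},{"translation": [0,0,-0.8],"roll": 0},{"translation": [0,0,-0.8],"roll": 0},{"translation": [0,0,-0.6],"roll": 0},{"translation": [0,0,0],"roll": 0}]}}

```text
t: 45.65
position: [0.4858, 0.0679, 0.1643]
ee_rot: [0.724, -0.077, 0.679, 0.099]
ft_force: [0.7, 0.7, 0.1]
grip_width: 0.0646
```

```bash
python3 st.py .4876 .0648 13.5 .118
```

```text
pos [0.4858 0.0679 0.1643] grasp [0.489  0.07   0.1104] jaw 14.3 ax [ 0.0592  0.0387 -0.9975] grip 0.06459905025192973 F [0.7102 0.736  0.062 ] t 45.65 q6 -0.256671703068174
units dx,dy,dz,roll [-0.05 -0.21 -1.85 -0.15]
```

Request:
{"api": "drive_tool", "payload": {"targets": [{"translation": [-0.1,-0.2,-0.5],"roll": -0.1},{"translation": [0,0,-0.7],"roll": 0},{"translation": [0,0,-0.7],"roll": 0},{"translation": [0,0,0],"roll": 0}]}}

```text
t: 46.05
position: [0.4844, 0.0648, 0.1181]
ee_rot: [0.725, -0.074, 0.678, 0.096]
ft_force: [-0.1, -0.7, 0.5]
grip_width: 0.065
```

Request:
{"api": "drive_tool", "payload": {"targets": [{"translation": [0,0,0],"roll": 0},{"translation": [0,0,0],"roll": 0},{"translation": [0,0,0],"roll": 0},{"translation": [0,0,0],"roll": 0},{"translation": [0,0,0],"roll": 0}], "hand": 20}}

```text
t: 46.55
position: [0.4857, 0.0656, 0.1223]
ee_rot: [0.726, -0.075, 0.676, 0.097]
ft_force: [-0.3, 0.4, -1.1]
grip_width: 0.036
```

```bash
python3 st.py .49 .22 5.5 .19
```

```text
pos [0.4857 0.0656 0.1223] grasp [0.4893 0.0677 0.0684] jaw 13.9 ax [ 0.066   0.0392 -0.997 ] grip 0.0359646440315892 F [-0.2906  0.4089 -1.1161] t 46.55 q6 -0.278048433595134
units dx,dy,dz,roll [ 0.03  6.09  2.71 -1.68]
```

Request:
{"api": "drive_tool", "payload": {"targets": [{"translation": [0,0,0.8],"roll": 0},{"translation": [0,0,1],"roll": 0},{"translation": [0,0,0.8],"roll": 0},{"translation": [0,1,0],"roll": -0.4},{"translation": [0,1,0],"roll": -0.4},{"translation": [0,1,0],"roll": -0.4},{"translation": [0,1,0],"roll": -0.4},{"translation": [0,1,0],"roll": -0.1},{"translation": [0,1,-0.4],"roll": 0},{"translation": [0,0.3,-0.8],"roll": 0},{"translation": [0,0,-0.8],"roll": 0},{"translation": [0,0,0],"roll": 0}]}}

```text
t: 47.75
position: [0.4871, 0.2301, 0.1433]
ee_rot: [0.734, -0.021, 0.677, 0.04]
ft_force: [-0.6, 0.2, -1.7]
grip_width: 0.0358
```

```bash
python3 st.py .49 .22 5.5 .1143
```

```text
pos [0.4871 0.2301 0.1433] grasp [0.4914 0.2318 0.0895] jaw 4.9 ax [ 0.0798  0.031  -0.9963] grip 0.03578980845250278 F [-0.5981  0.2382 -1.6721] t 47.75 q6 0.301674474453204
units dx,dy,dz,roll [-0.06 -0.47 -1.16  0.12]
```

Request:
{"api": "drive_tool", "payload": {"targets": [{"translation": [0,0,-0.7],"roll": 0},{"translation": [0,0,-0.35],"roll": 0},{"translation": [0,0,-0.1],"roll": 0}]}}

```text
t: 48.05
position: [0.488, 0.2302, 0.116]
ee_rot: [0.735, -0.021, 0.677, 0.04]
ft_force: [-0.2, -1.6, -1.2]
grip_width: 0.0362
```

Request:
{"api": "drive_tool", "payload": {"targets": [{"translation": [0,0,0],"roll": 0},{"translation": [0,0,0],"roll": 0},{"translation": [0,0,0.6],"roll": 0},{"translation": [0,0,1],"roll": 0},{"translation": [0,0,1],"roll": 0},{"translation": [0,0,0.5],"roll": 0}], "hand": 65}}

```text
t: 48.65
position: [0.4884, 0.2294, 0.1983]
ee_rot: [0.735, -0.02, 0.676, 0.04]
ft_force: [-0.5, 0.1, -0.1]
grip_width: 0.0648
```

```bash
python3 look.py wrist; python3 st.py .49 .16 5.5 .14
```

```text
wrist
[4.9700e-01 2.3000e-01 7.2000e-02 3.5766e+01 3.4337e+01 9.3682e+01] slab x,y mm [ 26.8 235. ] yaw -1.9
[4.57000e-01 1.66000e-01 4.60000e-02 1.57704e+02 3.05790e+01 8.89700e+01] slab x,y mm [-19.3 174.7] yaw -6.6
pos [0.489  0.2297 0.1997] grasp [0.4935 0.2315 0.1459] jaw 4.8 ax [ 0.0837  0.0323 -0.996 ] grip 0.06508390068143986 F [1.7119 0.2156 2.4199] t 48.7 q6 0.30076824445136285
units dx,dy,dz,roll [-0.14 -2.86 -2.39  0.14]
```

Request:
{"api": "drive_tool", "payload": {"targets": [{"translation": [0.05,-0.8,0],"roll": 0},{"translation": [0,-0.8,0],"roll": 0},{"translation": [0,-0.6,0],"roll": 0},{"translation": [0,0,-0.8],"roll": 0},{"translation": [0,0,-0.8],"roll": 0},{"translation": [0,0,-0.8],"roll": 0},{"translation": [0,0,-0.1],"roll": 0}], "hand": 0}}

```text
t: 49.4
position: [0.493, 0.1729, 0.1417]
ee_rot: [0.74, -0.018, 0.671, 0.041]
ft_force: [0.7, 0.8, 0.1]
grip_width: -0.0
```

```bash
python3 st.py .497 .185 5.5 .133
```

```text
pos [0.493  0.1729 0.1417] grasp [0.4981 0.1748 0.0879] jaw 4.8 ax [ 0.0956  0.0359 -0.9948] grip -2.6158918774574727e-05 F [0.7115 0.7831 0.1255] t 49.4 q6 0.17173353659164334
units dx,dy,dz,roll [-0.05  0.41 -0.35  0.15]
```

Request:
{"api": "drive_tool", "payload": {"targets": [{"translation": [-0.05,0.4,-0.3],"roll": 0},{"translation": [0,0.4,-0.05],"roll": 0},{"translation": [0,0.35,0],"roll": 0},{"translation": [0,0.35,0],"roll": 0},{"translation": [0,0.35,0],"roll": 0},{"translation": [0,0.35,0],"roll": 0},{"translation": [0,0.3,0],"roll": 0}]}}

```text
t: 50.1
position: [0.4928, 0.2417, 0.1355]
ee_rot: [0.741, -0.018, 0.67, 0.042]
ft_force: [0.8, 0.6, 0.5]
grip_width: -0.0003
```

Request:
{"api": "drive_tool", "payload": {"targets": [{"translation": [0,0,1],"roll": 0},{"translation": [0,-0.5,1],"roll": 0},{"translation": [0,-0.5,1],"roll": 0},{"translation": [0,0,1],"roll": 0}], "hand": 65}}

```text
t: 50.5
position: [0.4907, 0.2185, 0.2356]
ee_rot: [0.739, -0.02, 0.672, 0.042]
ft_force: [1.1, -0.3, 0.2]
grip_width: 0.0582
```

```bash
python3 look.py wrist scene; python3 st.py .45 .124 5.5 .24
```

```text
wrist
[4.9300e-01 2.8700e-01 3.6000e-02 7.0138e+01 3.4077e+01 9.4981e+01] slab x,y mm [ 27.4 291.2] yaw -0.6
[4.69000e-01 1.57000e-01 4.80000e-02 1.41922e+02 1.92610e+01 8.38800e+01] slab x,y mm [ -9.1 164.3] yaw -11.7
[4.9100e-01 3.0000e-02 2.5000e-02 3.1371e+01 2.7790e+00 6.9390e+00] slab x,y mm [ 1.3 36. ] yaw -88.6
scene
[ 5.0100e-01 -4.3000e-02  8.2000e-02  7.1848e+01  3.4696e+01  9.5668e+01] slab x,y mm [  3.7 -37.4] yaw 0.1
[4.5400e-01 1.1400e-01 4.8000e-02 5.3063e+01 3.2331e+01 9.8714e+01] slab x,y mm [-28.1 123. ] yaw 3.2
[4.9600e-01 1.3000e-02 4.6000e-02 3.3474e+01 3.2477e+01 4.9480e+00] slab x,y mm [ 4.  19.2] yaw -90.6
[4.9600e-01 2.8700e-01 3.8000e-02 6.7237e+01 3.4445e+01 9.3751e+01] slab x,y mm [ 30.4 291.8] yaw -1.8
pos [0.4925 0.2197 0.238 ] grasp [0.4978 0.2218 0.1843] jaw 4.9 ax [ 0.0991  0.0375 -0.9944] grip 0.06508258281976209 F [-0.4221  0.5811 -0.4274] t 50.6 q6 0.2760571969401871
units dx,dy,dz,roll [-1.91 -3.91  0.08  0.11]
```

The tipped brick now lies flat at (0.493, 0.287). The tool has picked up a tilt of about 0.1 rad, so I'll roll it round to see whether the drift cancels it.

Request:
{"api": "drive_tool", "payload": {"targets": [{"translation": [0,0,0.5],"roll": 1},{"translation": [0,0,0.5],"roll": 1},{"translation": [0,0,0],"roll": 1},{"translation": [0,0,0],"roll": 1},{"translation": [0,0,0],"roll": 1},{"translation": [0,0,0],"roll": 1},{"translation": [0,0,0],"roll": 1},{"translation": [0,0,0],"roll": 1},{"translation": [0,0,0],"roll": 1},{"translation": [0,0,0],"roll": 1},{"translation": [0,0,0],"roll": 1},{"translation": [0,0,0],"roll": 1}]}}

```text
t: 51.8
position: [0.4903, 0.2235, 0.2595]
ee_rot: [0.611, -0.363, 0.564, 0.42]
ft_force: [0.2, 0.7, 0.3]
grip_width: 0.065
```

Request:
{"api": "drive_tool", "payload": {"targets": [{"translation": [0,0,0],"roll": 1},{"translation": [0,0,0],"roll": 1},{"translation": [0,0,0],"roll": 1},{"translation": [0,0,0],"roll": 1},{"translation": [0,0,0],"roll": 1},{"translation": [0,0,0],"roll": 1},{"translation": [0,0,0],"roll": 1},{"translation": [0,0,0],"roll": 1},{"translation": [0,0,0],"roll": 1},{"translation": [0,0,0],"roll": 1},{"translation": [0,0,0],"roll": 1},{"translation": [0,0,0],"roll": 1}]}}

```text
t: 53.0
position: [0.4879, 0.2268, 0.2522]
ee_rot: [0.3, -0.603, 0.296, 0.677]
ft_force: [-0.2, -0.0, -0.2]
grip_width: 0.0652
```

Request:
{"api": "drive_tool", "payload": {"targets": [{"translation": [0,0,0],"roll": 1},{"translation": [0,0,0],"roll": 1},{"translation": [0,0,0],"roll": 1},{"translation": [0,0,0],"roll": 1},{"translation": [0,0,0],"roll": 1},{"translation": [0,0,0],"roll": 0}]}}

```text
t: 53.6
position: [0.4867, 0.2286, 0.2485]
ee_rot: [0.138, -0.654, 0.153, 0.728]
ft_force: [0.9, 0.2, 0.1]
grip_width: 0.0649
```

```bash
python3 st.py
```

```text
pos [0.4867 0.2286 0.2485] grasp [0.4809 0.2286 0.1948] jaw 156.1 ax [-0.1075  0.0004 -0.9942] grip 0.06489227201003663 F [0.9419 0.1976 0.0561] t 53.6 q6 -2.3935709872961812
```

Request:
{"api": "drive_tool", "payload": {"targets": [{"translation": [0,0,0],"roll": 0},{"translation": [0,0,0],"roll": 0},{"translation": [0,0,0],"roll": 0},{"translation": [0,0,0],"roll": 0},{"translation": [0,0,0],"roll": 0},{"translation": [0,0,0],"roll": 0},{"translation": [0,0,0],"roll": 0},{"translation": [0,0,0],"roll": 0},{"translation": [0,0,0],"roll": 0},{"translation": [0,0,0],"roll": 0},{"translation": [0,0,0],"roll": 0},{"translation": [0,0,0],"roll": 0}]}}

```text
t: 54.8
position: [0.4865, 0.2288, 0.2478]
ee_rot: [0.141, -0.653, 0.156, 0.728]
ft_force: [-0.7, 0.4, 1.4]
grip_width: 0.065
```

```bash
python3 st.py
```

```text
pos [0.4865 0.2288 0.2478] grasp [0.4806 0.2289 0.1941] jaw 155.6 ax [-0.108   0.0008 -0.9941] grip 0.0649575361902442 F [-0.7159  0.3513  1.3851] t 54.8 q6 -2.385248391800663
```

Request:
{"api": "drive_tool", "payload": {"targets": [{"translation": [0,0,0],"roll": -1},{"translation": [0,0,0],"roll": -1},{"translation": [0,0,0],"roll": -1},{"translation": [0,0,0],"roll": -1},{"translation": [0,0,0],"roll": -1},{"translation": [0,0,0],"roll": -1},{"translation": [0,0,0],"roll": -1},{"translation": [0,0,0],"roll": -1},{"translation": [0,0,0],"roll": -1},{"translation": [0,0,0],"roll": -1},{"translation": [0,0,0],"roll": -1},{"translation": [0,0,0],"roll": -1}]}}

```text
t: 56.0
position: [0.4866, 0.229, 0.2477]
ee_rot: [0.497, -0.478, 0.472, 0.55]
ft_force: [-1.4, 0.1, -0.2]
grip_width: 0.0652
```

Request:
{"api": "drive_tool", "payload": {"targets": [{"translation": [0,0,0],"roll": -1},{"translation": [0,0,0],"roll": -1},{"translation": [0,0,0],"roll": -1},{"translation": [0,0,0],"roll": -1},{"translation": [0,0,0],"roll": -1},{"translation": [0,0,0],"roll": -1},{"translation": [0,0,0],"roll": -1},{"translation": [0,0,0],"roll": -1},{"translation": [0,0,0],"roll": -1},{"translation": [0,0,0],"roll": -1},{"translation": [0,0,0],"roll": -1},{"translation": [0,0,0],"roll": -1}]}}

```text
t: 57.2
position: [0.4865, 0.2287, 0.248]
ee_rot: [0.711, -0.163, 0.651, 0.212]
ft_force: [0.8, 0.2, 0.1]
grip_width: 0.065
```

Request:
{"api": "drive_tool", "payload": {"targets": [{"translation": [-0.3,-0.8,0],"roll": -1},{"translation": [-0.3,-0.8,0],"roll": -1},{"translation": [-0.3,-0.8,0],"roll": -1},{"translation": [-0.3,-0.8,0],"roll": -1},{"translation": [-0.3,-0.6,-0.5],"roll": -1},{"translation": [0,0,-0.8],"roll": -0.7},{"translation": [0,0,-0.8],"roll": 0}]}}

```text
t: 57.9
position: [0.449, 0.1311, 0.1971]
ee_rot: [0.744, 0.011, 0.668, 0.022]
ft_force: [-0.3, 0.3, 0.2]
grip_width: 0.0649
```

```bash
python3 look.py wrist; python3 st.py .4502 .1194 6.5 .092
```

```text
wrist
[4.9300e-01 2.7100e-01 3.6000e-02 4.0766e+01 3.5702e+01 9.4629e+01] slab x,y mm [ 26.6 275.5] yaw -0.9
[4.5200e-01 1.0900e-01 4.6000e-02 4.5986e+01 3.3944e+01 9.7416e+01] slab x,y mm [-30.4 118.7] yaw 1.9
[4.82000e-01 6.90000e-02 4.40000e-02 1.52674e+02 3.69110e+01 9.97580e+01] slab x,y mm [-4.3 76.1] yaw 4.2
pos [0.4477 0.1308 0.1944] grasp [0.4532 0.1333 0.1408] jaw 0.9 ax [ 0.1025  0.0464 -0.9937] grip 0.06521640486475162 F [-3.4453 -1.7795 -3.102 ] t 57.95 q6 0.14042949018466577
units dx,dy,dz,roll [-0.12 -0.56 -4.1   1.12]
```

Request:
{"api": "drive_tool", "payload": {"targets": [{"translation": [-0.1,-0.5,-0.6],"roll": 1},{"translation": [0,0,-0.8],"roll": 0.1},{"translation": [0,0,-0.8],"roll": 0},{"translation": [0,0,-0.8],"roll": 0},{"translation": [0,0,-0.8],"roll": 0},{"translation": [0,0,0],"roll": 0}]}}

```text
t: 58.55
position: [0.4464, 0.1183, 0.098]
ee_rot: [0.741, -0.024, 0.669, 0.06]
ft_force: [0.5, -0.4, 0.3]
grip_width: 0.0648
```

```bash
python3 st.py .4502 .1194 6.5 .09
```

```text
pos [0.4464 0.1183 0.098 ] grasp [0.4517 0.1214 0.0444] jaw 6.7 ax [ 0.0984  0.0569 -0.9935] grip 0.06482859377213195 F [ 0.4955 -0.3638  0.2695] t 58.55 q6 -0.11995729164621595
units dx,dy,dz,roll [-0.06 -0.08 -0.32 -0.05]
```

Request:
{"api": "drive_tool", "payload": {"targets": [{"translation": [-0.05,-0.05,-0.3],"roll": 0},{"translation": [0,0,0],"roll": 0}]}}

```text
t: 58.75
position: [0.4456, 0.1173, 0.0912]
ee_rot: [0.741, -0.024, 0.669, 0.061]
ft_force: [0.1, 0.0, 0.6]
grip_width: 0.0646
```

Request:
{"api": "drive_tool", "payload": {"targets": [{"translation": [0,0,0],"roll": 0},{"translation": [0,0,0],"roll": 0},{"translation": [0,0,0],"roll": 0},{"translation": [0,0,0],"roll": 0},{"translation": [0,0,0.8],"roll": 0},{"translation": [0,0,0.8],"roll": 0},{"translation": [-0.2,0.8,0],"roll": 0},{"translation": [-0.2,0.8,0],"roll": 0},{"translation": [-0.2,0.8,0],"roll": 0},{"translation": [-0.2,0.8,0],"roll": 0},{"translation": [0,0,-0.8],"roll": 0},{"translation": [0,0,-0.6],"roll": 0}], "hand": 20}}

```text
t: 59.95
position: [0.4276, 0.201, 0.1024]
ee_rot: [0.744, -0.023, 0.665, 0.061]
ft_force: [0.1, 0.2, -0.0]
grip_width: 0.036
```

```bash
python3 st.py .43 .2 5.5 .087
```

```text
pos [0.4276 0.201  0.1024] grasp [0.4335 0.2043 0.0489] jaw 6.7 ax [ 0.1084  0.0601 -0.9923] grip 0.03602103786806215 F [ 0.0579  0.2309 -0.0418] t 59.95 q6 0.17131684522460586
units dx,dy,dz,roll [-0.14 -0.17 -0.62 -0.24]
```

Lower, press it level, open, and lift for a look.

Request:
{"api": "drive_tool", "payload": {"targets": [{"translation": [0,0,-0.3],"roll": 0},{"translation": [0,0,-0.25],"roll": 0},{"translation": [0,0,-0.1],"roll": 0}]}}

```text
t: 60.25
position: [0.428, 0.2008, 0.0858]
ee_rot: [0.744, -0.023, 0.664, 0.061]
ft_force: [-2.3, -20.1, 53.2]
grip_width: 0.0349
```

Request:
{"api": "drive_tool", "payload": {"targets": [{"translation": [0,0,0],"roll": 0},{"translation": [0,0,0],"roll": 0},{"translation": [0,0,0],"roll": 0},{"translation": [0,0,0.8],"roll": 0},{"translation": [0,0,1],"roll": 0}], "hand": 65}}

```text
t: 60.75
position: [0.4274, 0.1997, 0.1302]
ee_rot: [0.743, -0.023, 0.666, 0.06]
ft_force: [0.6, 0.1, 1.0]
grip_width: 0.0647
```

```bash
python3 look.py wrist scene; python3 st.py .43 .2 5.5 .08
```

```text
wrist
[4.9200e-01 2.8600e-01 3.6000e-02 7.0677e+01 3.6028e+01 9.4683e+01] slab x,y mm [ 26.7 291.1] yaw -0.9
[4.3700e-01 2.0200e-01 3.6000e-02 7.1579e+01 3.4447e+01 9.7078e+01] slab x,y mm [-36.3 212.7] yaw 1.5
scene
[ 5.0100e-01 -4.3000e-02  8.2000e-02  7.1013e+01  3.5584e+01  9.5403e+01] slab x,y mm [  3.7 -37.1] yaw -0.1
[4.9400e-01 1.5000e-02 4.6000e-02 3.3793e+01 3.3530e+01 1.7669e+02] slab x,y mm [ 2.8 21. ] yaw 81.1
[4.5900e-01 2.0600e-01 3.9000e-02 7.3688e+01 6.5213e+01 7.7270e+00] slab x,y mm [-13.9 214.1] yaw -87.8
[4.9700e-01 2.8700e-01 3.8000e-02 6.7004e+01 3.4162e+01 9.7651e+01] slab x,y mm [ 31.5 291.1] yaw 2.1
pos [0.4289 0.2003 0.1324] grasp [0.4349 0.2036 0.0789] jaw 6.6 ax [ 0.1106  0.0606 -0.992 ] grip 0.0646566890756125 F [-0.8553 -0.1578 -0.1821] t 60.85 q6 0.18949874093159522
units dx,dy,dz,roll [-0.19 -0.14 -2.1  -0.23]
```

Request:
{"api": "drive_tool", "payload": {"targets": [{"translation": [0.08,-0.05,-0.6],"roll": 0.1},{"translation": [0,0,-0.7],"roll": 0},{"translation": [0,0,-0.55],"roll": 0},{"translation": [0,0,-0.1],"roll": 0}]}}

```text
t: 61.25
position: [0.4322, 0.1993, 0.0833]
ee_rot: [0.746, -0.025, 0.662, 0.065]
ft_force: [1.4, -0.2, -0.6]
grip_width: 0.0649
```

Request:
{"api": "drive_tool", "payload": {"targets": [{"translation": [0,0,0],"roll": 0},{"translation": [0,0,0],"roll": 0},{"translation": [0,0,0],"roll": 0},{"translation": [0,0,0],"roll": 0},{"translation": [0,0,0],"roll": 0}], "hand": 20}}

```text
t: 61.75
position: [0.432, 0.1993, 0.0846]
ee_rot: [0.746, -0.025, 0.662, 0.065]
ft_force: [-0.2, 0.2, -1.9]
grip_width: 0.0359
```

```bash
python3 st.py .4862 .0696 5.5 .16
```

```text
pos [0.432  0.1993 0.0846] grasp [0.4382 0.2027 0.031 ] jaw 7.2 ax [ 0.1149  0.0632 -0.9914] grip 0.03587926105686696 F [-0.1946  0.2138 -1.8876] t 61.75 q6 0.12527149236754012
units dx,dy,dz,roll [ 1.92 -5.32  3.02 -0.33]
```

Request:
{"api": "drive_tool", "payload": {"targets": [{"translation": [0,0,0.8],"roll": 0},{"translation": [0,0,1],"roll": 0},{"translation": [0,0,1],"roll": 0},{"translation": [0.33,-0.9,0.2],"roll": -0.1},{"translation": [0.33,-0.9,0],"roll": -0.1},{"translation": [0.33,-0.9,0],"roll": 0},{"translation": [0.33,-0.9,0],"roll": 0},{"translation": [0.33,-0.9,0],"roll": 0},{"translation": [0.2,-0.5,0],"roll": 0},{"translation": [0,0,0],"roll": 0}]}}

```text
t: 62.75
position: [0.4803, 0.07, 0.1658]
ee_rot: [0.749, -0.02, 0.66, 0.059]
ft_force: [0.6, 0.2, -1.3]
grip_width: 0.0363
```

```bash
python3 st.py .4862 .0696 5.5 .1; python3 look.py wrist
```

```text
pos [0.4803 0.07   0.1658] grasp [0.4868 0.0733 0.1123] jaw 6.3 ax [ 0.1216  0.0613 -0.9907] grip 0.03628367577461838 F [ 0.6033  0.2251 -1.298 ] t 62.75 q6 -0.18719253597741056
units dx,dy,dz,roll [-0.03 -0.15 -2.63 -0.15]
wrist
[4.8700e-01 7.3000e-02 1.1800e-01 7.2756e+01 3.6028e+01 9.6410e+01] slab x,y mm [ 0.7 79.1] yaw 0.9
```

Request:
{"api": "drive_tool", "payload": {"targets": [{"translation": [-0.08,-0.1,-0.7],"roll": -0.15},{"translation": [0,0,-0.8],"roll": 0},{"translation": [0,0,-0.8],"roll": 0},{"translation": [0,0,-0.3],"roll": 0},{"translation": [0,0,0],"roll": 0}]}}

```text
t: 63.3
position: [0.477, 0.0708, 0.1001]
ee_rot: [0.749, -0.016, 0.66, 0.054]
ft_force: [0.4, 0.5, -1.2]
grip_width: 0.036
```

```bash
python3 st.py .4862 .0696 5.5 .0926
```

```text
pos [0.477  0.0708 0.1001] grasp [0.4837 0.074  0.0467] jaw 5.6 ax [ 0.1238  0.0601 -0.9905] grip 0.03596229069120535 F [ 0.421   0.4682 -1.153 ] t 63.3 q6 -0.2685189486367325
units dx,dy,dz,roll [ 0.1  -0.18 -0.3  -0.02]
```

Request:
{"api": "drive_tool", "payload": {"targets": [{"translation": [0.1,-0.15,-0.1],"roll": 0},{"translation": [0,0,-0.12],"roll": 0},{"translation": [0,0,-0.06],"roll": 0}]}}

```text
t: 63.6
position: [0.4804, 0.0676, 0.0944]
ee_rot: [0.75, -0.017, 0.659, 0.055]
ft_force: [-0.9, 0.9, -1.4]
grip_width: 0.036
```

Request:
{"api": "drive_tool", "payload": {"targets": [{"translation": [0,0,0],"roll": 0},{"translation": [0,0,0],"roll": 0},{"translation": [0,0,0],"roll": 0},{"translation": [0,0,0.6],"roll": 0},{"translation": [0,0,1],"roll": 0},{"translation": [0,0,1],"roll": 0},{"translation": [0,0,1],"roll": 0}], "hand": 65}}

```text
t: 64.3
position: [0.4791, 0.0671, 0.1856]
ee_rot: [0.749, -0.017, 0.66, 0.054]
ft_force: [-0.0, -0.5, -0.8]
grip_width: 0.0652
```

```bash
python3 look.py wrist scene top; python3 st.py .493 .2865 4.8 .13
```

```text
wrist
[4.9000e-01 2.7000e-02 7.8000e-02 1.0381e+02 3.4554e+01 9.6432e+01] slab x,y mm [-0.3 33.5] yaw 0.9
scene
[ 5.0100e-01 -4.3000e-02  8.1000e-02  7.2464e+01  3.5379e+01  9.4678e+01] slab x,y mm [  4.1 -37.5] yaw -0.9
[4.9600e-01 2.8700e-01 3.8000e-02 6.8301e+01 3.3804e+01 9.4646e+01] slab x,y mm [ 30.5 291.3] yaw -0.9
top
[ 0.504 -0.106  0.046 34.185 23.299  5.045] slab x,y mm [   0.5 -100.5] yaw -90.5
[4.9300e-01 2.8500e-01 3.8000e-02 7.0585e+01 3.3948e+01 9.4048e+01] slab x,y mm [ 27.6 290. ] yaw -1.5
pos [0.4802 0.0673 0.1862] grasp [0.487  0.0705 0.1328] jaw 5.6 ax [ 0.1255  0.06   -0.9903] grip 0.06464905701330126 F [ 0.3     0.0136 -0.6775] t 64.45 q6 -0.16443462465598566
units dx,dy,dz,roll [ 0.24  8.64 -2.25 -0.16]
```

```bash
cat > lay.py <<'E'
from h import *
c=cam("wrist");P=cloud(c);h=cv2.cvtColor(c["img"],cv2.COLOR_RGB2HSV)
S=np.array([.4935,-.006]);a=np.radians(5.54);U=np.array([-np.sin(a),np.cos(a)]);X=np.array([np.cos(a),np.sin(a)])
m=((h[...,0]<12)|(h[...,0]>172))&(h[...,1]>110)&(c["depth"]>0)
q=P[m];s=np.c_[(q[:,:2]-S)@X,(q[:,:2]-S)@U,q[:,2]]*1000
for z0,z1 in((110,125),(70,90),(39,50)):
    t=s[(s[:,2]>z0)&(s[:,2]<z1)&(abs(s[:,0])<60)&(abs(s[:,1])<150)]
    if len(t)<20: continue
    hi,_=np.histogram(t[:,1],bins=range(-150,152,3));print(z0,"y edges with data",[int(-150+3*i) for i in np.where(np.diff((hi>8).astype(int)))[0]+1],"x",np.percentile(t[:,0],[2,50,98]).round(1))
E
python3 lay.py
```

```text
70 y edges with data [-21, 0] x [-16.2   2.3  17.1]
39 y edges with data [-3, 114] x [-15.    1.4  18.6]
```

Request:
{"api": "drive_tool", "payload": {"targets": [{"translation": [0.03,0.96,0],"roll": 0},{"translation": [0.03,0.96,0],"roll": 0},{"translation": [0.03,0.96,0],"roll": 0},{"translation": [0.03,0.96,-0.2],"roll": 0},{"translation": [0.03,0.96,-0.4],"roll": 0},{"translation": [0.03,0.96,-0.4],"roll": 0},{"translation": [0.03,0.96,-0.4],"roll": -0.1},{"translation": [0.03,0.96,-0.4],"roll": -0.1},{"translation": [0,0.5,-0.4],"roll": 0},{"translation": [0,0,0],"roll": 0}]}}

```text
t: 65.5
position: [0.4805, 0.2779, 0.1177]
ee_rot: [0.746, -0.011, 0.665, 0.046]
ft_force: [-0.4, 0.6, -0.5]
grip_width: 0.0648
```

```bash
python3 look.py wrist; python3 st.py .493 .286 4.7 .083
```

```text
wrist
[4.9200e-01 2.8700e-01 3.6000e-02 7.1509e+01 3.5080e+01 9.4950e+01] slab x,y mm [ 27.1 291.8] yaw -0.6
pos [0.4804 0.2773 0.1181] grasp [0.4865 0.2802 0.0646] jaw 4.4 ax [ 0.1122  0.0538 -0.9922] grip 0.06504160335764562 F [ 0.0622  0.5488 -0.2912] t 65.55 q6 0.3971260810445828
units dx,dy,dz,roll [ 0.26  0.23 -1.41  0.05]
```

Slot 3 is filled again (outer edge at y about 113 mm, x about +1). Now the last brick.

Request:
{"api": "drive_tool", "payload": {"targets": [{"translation": [0.24,0.25,-0.4],"roll": 0.05},{"translation": [0,0,-0.6],"roll": 0},{"translation": [0,0,-0.35],"roll": 0},{"translation": [0,0,0],"roll": 0}]}}

```text
t: 65.95
position: [0.4877, 0.282, 0.0822]
ee_rot: [0.745, -0.012, 0.665, 0.047]
ft_force: [0.1, 0.0, 0.2]
grip_width: 0.0648
```

Request:
{"api": "drive_tool", "payload": {"targets": [{"translation": [0,0,0],"roll": 0},{"translation": [0,0,0],"roll": 0},{"translation": [0,0,0],"roll": 0},{"translation": [0,0,0],"roll": 0},{"translation": [0,0,0],"roll": 0}], "hand": 20}}

```text
t: 66.45
position: [0.4886, 0.2814, 0.084]
ee_rot: [0.746, -0.011, 0.664, 0.047]
ft_force: [0.5, -0.2, -1.1]
grip_width: 0.0359
```

```bash
python3 st.py .4898 .0323 5.5 .2
```

```text
pos [0.4886 0.2814 0.084 ] grasp [0.4947 0.2843 0.0305] jaw 4.5 ax [ 0.1131  0.0546 -0.9921] grip 0.03594462184258747 F [ 0.487  -0.2374 -1.0615] t 66.45 q6 0.3956895182275419
units dx,dy,dz,roll [ -0.19 -10.08   4.64   0.19]
```

Request:
{"api": "drive_tool", "payload": {"targets": [{"translation": [0,0,0.8],"roll": 0},{"translation": [0,0,1],"roll": 0},{"translation": [0,0,1],"roll": 0},{"translation": [0,0,1],"roll": 0},{"translation": [0,-0.9,0.7],"roll": 0.1},{"translation": [0,-0.9,0],"roll": 0.1},{"translation": [0,-0.9,0],"roll": 0},{"translation": [0,-0.9,0],"roll": 0},{"translation": [0,-0.9,0],"roll": 0},{"translation": [0,-0.9,0],"roll": 0},{"translation": [0,-0.9,0],"roll": 0},{"translation": [0,-0.9,0],"roll": 0}]}}

```text
t: 67.65
position: [0.4879, 0.0974, 0.2037]
ee_rot: [0.747, -0.019, 0.662, 0.055]
ft_force: [0.1, 0.3, -1.3]
grip_width: 0.036
```

```bash
python3 st.py .4898 .0323 5.5 .2
```

```text
pos [0.4879 0.0974 0.2037] grasp [0.4943 0.1005 0.1502] jaw 5.9 ax [ 0.1171  0.0584 -0.9914] grip 0.03600021869229199 F [ 0.0626  0.3155 -1.2814] t 67.65 q6 -0.07130572899515325
units dx,dy,dz,roll [-0.18 -2.73 -0.15 -0.07]
```

Request:
{"api": "drive_tool", "payload": {"targets": [{"translation": [-0.1,-0.9,0],"roll": -0.07},{"translation": [-0.08,-0.9,0],"roll": 0},{"translation": [0,-0.8,-0.2],"roll": 0},{"translation": [0,0,-0.8],"roll": 0},{"translation": [0,0,-0.8],"roll": 0},{"translation": [0,0,-0.7],"roll": 0},{"translation": [0,0,0],"roll": 0}]}}

```text
t: 68.35
position: [0.4839, 0.0262, 0.1417]
ee_rot: [0.749, -0.016, 0.66, 0.051]
ft_force: [0.4, -0.2, -1.0]
grip_width: 0.0361
```

```bash
python3 st.py .4898 .0305 5.5 .128; python3 look.py wrist
```

```text
pos [0.4839 0.0262 0.1417] grasp [0.4905 0.0293 0.0882] jaw 5.3 ax [ 0.1232  0.0565 -0.9908] grip 0.036128683895965095 F [ 0.4294 -0.2184 -0.9957] t 68.35 q6 -0.3055007296791353
units dx,dy,dz,roll [-0.03  0.05 -0.55  0.05]
wrist
[4.9000e-01 3.2000e-02 9.5000e-02 7.2490e+01 3.6053e+01 9.5742e+01] slab x,y mm [ 0.1 37.8] yaw 0.2
```

Request:
{"api": "drive_tool", "payload": {"targets": [{"translation": [0,0.05,-0.25],"roll": 0},{"translation": [0,0,-0.2],"roll": 0},{"translation": [0,0,-0.07],"roll": 0}]}}

```text
t: 68.7
position: [0.4855, 0.0278, 0.1309]
ee_rot: [0.751, -0.016, 0.659, 0.052]
ft_force: [0.3, 0.1, -1.9]
grip_width: 0.0359
```

```bash
python3 st.py .4898 .0305 5.5 .128; python3 look.py wrist; python3 lay.py
```

```text
pos [0.4855 0.0278 0.1309] grasp [0.4924 0.0309 0.0774] jaw 5.3 ax [ 0.1273  0.0565 -0.9903] grip 0.035865793213497116 F [ 0.2579  0.1466 -1.936 ] t 68.7 q6 -0.31958862267866467
units dx,dy,dz,roll [-0.1  -0.02 -0.12  0.04]
wrist
[4.9200e-01 2.8000e-02 8.4000e-02 8.2989e+01 3.6032e+01 9.5429e+01] slab x,y mm [ 2. 34.] yaw -0.1
70 y edges with data [-9, 0, 3, 78] x [-15.4   1.5  18.5]
39 y edges with data [72, 114] x [-14.7   1.8  19. ]
```

Request:
{"api": "drive_tool", "payload": {"targets": [{"translation": [-0.05,0,-0.08],"roll": 0},{"translation": [0,0,-0.05],"roll": 0}]}}

```text
t: 69.0
position: [0.4843, 0.0279, 0.128]
ee_rot: [0.751, -0.016, 0.658, 0.052]
ft_force: [-0.0, -0.8, -1.1]
grip_width: 0.036
```

Request:
{"api": "drive_tool", "payload": {"targets": [{"translation": [0,0,0],"roll": 0},{"translation": [0,0,0],"roll": 0},{"translation": [0,0,0],"roll": 0},{"translation": [0,0,0.6],"roll": 0},{"translation": [0,0,1],"roll": 0},{"translation": [0,0,1],"roll": 0},{"translation": [0,0,1],"roll": 0},{"translation": [0,0,1],"roll": 0},{"translation": [0,0,1],"roll": 0}], "hand": 65}}

```text
t: 69.9
position: [0.4821, 0.0276, 0.2704]
ee_rot: [0.749, -0.016, 0.661, 0.051]
ft_force: [0.8, 1.1, -0.1]
grip_width: 0.0649
```

```bash
python3 look.py wrist; python3 lay.py
```

```text
wrist
[ 4.95000e-01 -5.00000e-03  8.00000e-02  1.49393e+02  3.52160e+01
  9.46680e+01] slab x,y mm [1.3 1.1] yaw -0.9
70 y edges with data [-75, 0, 3, 78] x [-15.4   1.2  18.1]
39 y edges with data [-111, -96, 75, 114] x [-15.9   1.1  18.7]
```

Request:
{"api": "drive_tool", "payload": {"targets": [{"translation": [-0.2,1,0],"roll": 0},{"translation": [-0.2,1,0],"roll": 0},{"translation": [-0.2,1,0],"roll": 0},{"translation": [-0.2,1,0],"roll": 0},{"translation": [0,1,0],"roll": 0},{"translation": [0,1,0],"roll": 0},{"translation": [0,1,0],"roll": 0},{"translation": [0,1,0],"roll": 0},{"translation": [0,1,0],"roll": 0},{"translation": [0,1,0],"roll": 0},{"translation": [0,1,0],"roll": 0},{"translation": [0,0,0],"roll": 0}]}}

```text
t: 71.2
position: [0.4601, 0.3122, 0.2672]
ee_rot: [0.75, -0.016, 0.659, 0.05]
ft_force: [1.2, -0.3, -0.3]
grip_width: 0.0648
```

```bash
python3 look.py scene top; sed 's/cam("wrist")/cam("top")/;s/hi>8/hi>1/' lay.py > lay2.py; python3 lay2.py; python3 - <<'E'
from h import *
a=cam("scene");b=cam("top")
x=cv2.resize(a["img"][110:300,60:360],(600,380));y=cv2.resize(b["img"][90:240,260:520],(519,300))
k=np.zeros((600,600,3),np.uint8);k[:300]=x[:300];k[300:,:519]=y;cv2.imwrite("pics/end2.png",k[:,:,::-1]);print(sensors.observe()["t"])
P=cloud(a);h=cv2.cvtColor(a["img"],cv2.COLOR_RGB2HSV)
m=(h[...,1]>110)&(h[...,2]>50)&(h[...,0]>8)&(h[...,0]<32)&(a["depth"]>0)&(P[...,2]>.06)&(P[...,2]<.2)&(P[...,1]<-.27)
print("nut",np.percentile(P[m],[2,50,98],axis=0).round(4))
E
```

```text
scene
[ 4.99000e-01 -5.00000e-03  8.20000e-02  1.48918e+02  3.83710e+01
  9.41100e+01] slab x,y mm [5.3 0.9] yaw -1.4
[ 0.491  0.091  0.047 33.762 28.395 15.003] slab x,y mm [ 6.6 97.2] yaw -80.5
top
[ 4.9900e-01 -4.4000e-02  8.2000e-02  7.1274e+01  3.5205e+01  9.4783e+01] slab x,y mm [  2.1 -38.2] yaw -0.8
[4.9300e-01 3.3000e-02 8.1000e-02 7.1693e+01 3.4665e+01 9.5436e+01] slab x,y mm [ 3.2 38.9] yaw -0.1
70 y edges with data [-75, 0, 3, 75] x [-14.4   2.6  19.7]
39 y edges with data [-114, -75, -66, -63, -51, -48, -3, 3, 18, 21, 69, 72, 75, 114] x [-16.4  -0.2  18.5]
71.45
nut [[ 0.5515 -0.336   0.1203]
 [ 0.5619 -0.3225  0.1412]
 [ 0.568  -0.3168  0.1524]]
```

View pics/end2.png

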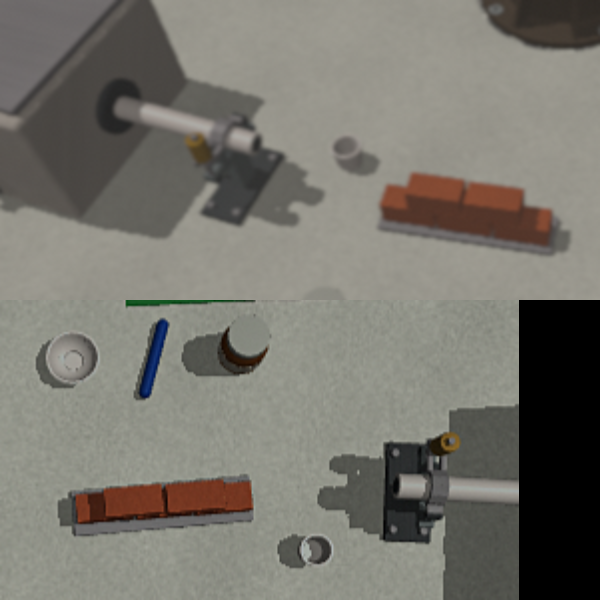

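The final pictures show five bricks in a 3 + 2 running bond on the slab, at (465,213) in the scene crop and (165,500) in the top crop. The strap is shut, the nut upright, and the bystanders are in place. Handing in.

```bash
python3 -c "
from bench import ctrl;print(ctrl.close_job())"
```

```text
the job is handed in; nothing more can be done
None
```

The tube furnace is ready and the job is handed in; no verdict was reported. Handing in was at about 71 s of the 210 s allowed.

**Clamp:** I pushed the strap down to its stop (53 N at contact). Gripping the nut left the bolt about 0.17 rad short of upright. I then pushed it to its stop with closed fingers; the nut now measures about upright above the pivot.

**Screen:** Only five firebricks were there; the blue and yellow look-alikes were not touched. They lie as three plus two in running bond:

| Course | Centres along the slab (mm) |
|---|---|
| Bottom | about -75, 0 and 77 |
| Second | about -38 and 39 |

- The bricks sit 1–3 mm sideways off the slab's centre line by the wrist and top cameras, and about 5 mm by the scene camera; the limit is 12 mm. Yaw is within about 1.5°.
- In the last pictures the bystanders near the slab and clamp stand where they were. I did not measure them.

**What went wrong:**
- The slot-3 brick was displaced unnoticed, so the last brick laid above it ended standing on end. I moved that brick to the bench and tipped it flat. Then I re-laid slot 3 with the displaced brick and put the tipped one in slot 5.
- While levelling the displaced brick on the bench I pressed it down with 53 N. The limit for the arm or gripper body is 40 N; the load went through the held brick and the fingers, so I do not expect it to count, but I cannot confirm that.
- The tool slowly tilted by about 0.13 rad over the run. My one attempt to cancel this failed, but the placings stayed within tolerance.

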